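# Load the blood analyser and snap its lid shut

## Task

Press the thumb button of the blood analyser so that its sprung lid pops up, load the one cartridge in the rack that fits the bay so that it lies flat on the bay's floor, let go of it, and press the lid down until it snaps shut. The cartridge is already filled, so do not tip it over or tilt it far. Leave the other two containers in the rack and everything else on the table where they stand.

Things in the scene. Friction and masses are not known exactly. Their poses are not given: they have to be found in the camera images.
- cart_center (a point): Centre of the cartridge that fits the bay: white plastic block 62 long (x), 36 wide (y), 34 mm tall (z up), 40-85 g, one foil window on top, ribs on its long sides. Loose; starts in any lane of the rack, its length along the lane; may be loaded either way round. In the rack fingers reach only its ends, in the bay only its long sides: set it down on the table and take it again across its width.
- rack: Low dark steel rack, fixed; origin under the middle of its base plate, 110 (x) by 175 (y) by 8 mm, on the table. Four upright fins, 46 mm long (x), 3 mm thick, tops 42 mm above the table, make three lanes along x, open at their ends, centred at y = -54, 0, +54 mm and 51 mm wide. Its load stands on the plate. Between rack and analyser, nearer the robot than the vial, the table is bare.
- wide_center (a point): Centre of another cartridge in the rack: white block 62 x 46 x 34 mm with two foil windows, too wide for the bay. Leave it.
- pot_center (a point): Centre of a round white reagent pot in the rack, 46 mm across and 34 mm tall: does not fit the bay. Leave it.
- analyser: Bench blood analyser, white, fixed; may stand left or right of the middle, turned a little. Origin on the table under the middle of its bay, x to its rear (the thumb button is at the front, -x), z up. Housing from x = -88 to 172 mm, 176 mm wide; flat deck 80 mm above the table; behind the lid, from x = 126 mm, a hood rises to 118 mm.
- bay (a point): Where the centre of the loaded cartridge belongs, 53 mm above the table; axes as the analyser's. The bay is a well in the deck under the lid, 69 (x) by 43 mm (y), floor 36 mm above the table, deck 80. Amid each long side a finger recess, 38 mm wide (x), reaches out to y = 50 mm, down to the floor. No room for fingers at the ends (x).
- thumb (a joint): Thumb button of the lid's latch, a ribbed grey rocker jutting out at the analyser's front, rad: 0 at rest, grows to 0.34 as its pad is pressed down. It frees the lid at about 0.2 (thumb_pad 7 mm down, 3 N; fully down 11 mm, 4 N) and springs back by itself.
- thumb_pad (a point): Where to press straight down: on top of the thumb pad, 78 mm above the table at rest; the pad is 36 mm wide (y) and reaches 10 mm ahead of this point and 27 mm behind it, free in front and at the sides. The latch hook stands up 27 mm behind this point (+x), to 104 mm above the table, and swings 12 mm forward at its top as the pad goes down.
- lid (a joint): Lid over the bay, 138 mm long, 132 wide, 20 thick, rad: 0 shut, grows as it opens. Freed by the thumb button it springs up to its stop at 1.65 (just past upright, leaning to the rear) and stays. Pushed back against its light spring (1 to 2 N) its front lip snaps under the hook in the last 15 mm, which takes up to about 8 N near the front edge; latched it reads under 0.02.
- lid_press (a point): Point on the lid's outer (top) face, on its middle line, 110 mm from the hinge and 28 mm from the front edge: push here to close. Shut, it lies 101 mm above the table. Its z is the lid's outward normal, x runs along the lid from front to hinge.
- lid_hinge (a point): On the lid's hinge axis (along y), 86 mm above the table, 70 mm behind the bay's middle. The lid's outer face lies 15 mm from this axis, its front edge 138 mm; when the lid is up that edge stands 230 mm above the table. x and z turn with the lid as for lid_press.
- bowl: Small steel bowl, 72 mm across, 32 mm tall, origin at its underside; a bystander near the middle of the table's far half.
- vial: Small capped glass vial, 38 mm across, 58 mm tall, origin at its underside; a bystander nearer the middle.
- pump_bottle: Brown pump bottle, 80 mm across, 213 mm tall, at the back; origin at its underside; a bystander.
- spray_bottle: Clear spray bottle, 54 mm across, 170 mm tall, origin at its underside; a bystander at the far right.
- amber_jar: Amber glass jar with a white lid, 82 mm across, 90 mm tall, origin at its underside; a bystander at the far left.
Things that resemble listed ones, but are neither listed nor needed, are in the scene too. Leave any blue look-alike of the part that bears cart_center alone. Leave any turquoise look-alike of the rack alone.

How it is judged:
By the outcome, as a careful person would: the job done as asked, in the order asked, and still so for the second after the job is handed in, with the robot touching nothing.
It also fails if it takes over 72 s, if anything falls off the work surface, if the arm or the gripper's body presses on something with over 40 N, if the wrist force passes 120 N, or if a joint passes its speed limit or range.

## Robot

A 7-joint arm with a two-finger parallel gripper is mounted at the origin on the work surface. World frame = base frame: x ahead of the robot, y to its left, z up, the work surface at z = 0. Lengths are in m, angles in rad, forces in N, time in s.
With the tool pointing down it reaches from about 0.35 to 0.9 m from the base axis. Payload 8.1 kg.
Tool frame: the origin (TCP) lies at the very end of the fingers, on their centre line; the grasp point (between the pads) lies 19 mm behind it; x points along the fingers, z is the direction in which the jaws open and shut, and the axes are right-handed (so a half turn about x gives the same grasp; the last joint's range is limited). The gripper opens to 85 mm and grips with 20 to 120 N. Pads are 22 mm wide; open, the fingers measure 114 mm over their backs; the gripper's body (76 mm by 85 mm) begins 54 mm behind the grasp point. The pads swing forward as they close: fully open they stand 13 mm farther back than shut.
Start: joints at [-1.334, 0.434, 0.025, 1.573, -0.012, 1.134, -0.075], TCP at [0.208, 0.589, 0.207] pointing down, gripper open.
Joint ranges: [-2.62, 2.62], [-0.44, 2.09], [-1.27, 1.32], [0.08, 2.57], [-1.32, 4.46], [0.12, 2], [-2.74, 2.74]. Speed limits (rad/s): [2.22, 2.22, 3.01, 3.01, 3.14, 3.14, 3.14].

## Interface

Orientations are given as a unit quaternion [x, y, z, w].
In Python, from rig import sense, camera, job_done, regions_of, mark_of gives the robot as it stands. The module is installed in compiled form; this text tells all that it offers.
- The arm moves only by the shell command python3 -m crank 'ROWS' [FORCE]. ROWS is JSON, a list of rows, each a list of 7 numbers: the shift along the world's x, y, z in cm, then the turn, a rotation vector about the world's x, y, z in units of 10 degrees (1.0 is 10 degrees), then the closure, from -1 (fully open) to 1 (shut). In form: [[tx, ty, tz, wx, wy, wz, gripper], ...]. A call has 1 to 12 rows; each row is the pose to reach, as a shift and turn from the pose commanded when the call began; what a row does not reach only later rows make up. A row lasts 1/8 s, in which the tool goes at most 62.5 mm and 10.7 degrees, less where a joint would pass 70% of its speed; a pose out of reach is approached as far as the arm can. A call with a gripper value outside its range is refused whole. The fingers move at their own pace and stop on an object; FORCE is the grip in N (left out, the last holds). Time passes only in rows, so rows that repeat a pose let the fingers close. It gives the time, the measured TCP pose, the force and the opening at its end, in the units of the state.
- sense(): the state, without advancing time (a new reading comes with each control period).
- camera(name): name is "side" or "top"; returns a dict with "image" (420x560x3 uint8, red, green, blue), "K" (3x3 intrinsics, pixels), "origin" and "attitude" of the camera in the world. Camera axes: x right, y down, z forward; pixel columns grow to the right and rows downward; lengths in m; the calibration is good to about 2 mm. A picture is of the moment at which its call begins. There is no depth.
- job_done(): hands the job in, once; it reports no verdict.
Trained networks look in the newest picture that a camera, given by its name, has taken for a name from the list of things; names that differ only in an ending like _2 or _b are one class to them, and where a whole thing is asked for, a point or a joint stands for the part that bears it (a point fixed in the world has none). Each returns a list of dicts, best first, with "confidence" (0 to 1); they miss things now and then, are a little off and sometimes report something else, mostly with a low value. They report only what shows in the picture. A call takes as long as a camera call. They do not tell look-alikes from the thing itself.
- regions_of(camera, query): "region" (420x560 bool, what is visible of it) and "at" ([column, row] in pixels, amid what is visible of it).
- mark_of(camera, query): "at" ([column, row] in pixels: a listed point, or the origin of a listed thing).
The state is a dict: "time_s": time; "joint_positions": joint angles; "dq": joint speeds; "joint_efforts": joint torques, N m; "eef_pos": TCP position; "eef_rot": TCP orientation; "contact_force": force on the tool from outside, world axes, zero at the start; "wrist_torque": the same for the moment, N m; "grip_width": finger opening in m.
Only numpy, scipy, OpenCV 4.12 (cv2) and the standard library are available. Lean on these libraries where they do the work, as an engineer would, in place of code of your own. Each camera call takes 0.05 s, during which the arm holds its last target.

## Working session

There is one attempt and no reset: what is moved stays moved. The work goes in short steps, Python scripts to look and compute and a shell command to move; the robot and the scene stay as the last step left them, time stands still between calls to the robot, and variables do not carry over. Pictures are saved under pics/ and viewed, and the job is handed in when it is done.

```bash
mkdir -p pics; ls; python3 - <<'E'
from rig import sense,camera
import cv2
s=sense()
for k,v in s.items(): print(k,v)
for n in("side","top"):
    c=camera(n); cv2.imwrite(f"pics/{n}0.png",c["image"][:,:,::-1]); print(n,c["K"],c["origin"],c["attitude"])
E
```

```text
pics
time_s 0.0
joint_positions [-1.33362661  0.43519195  0.02497703  1.5741305  -0.01161588  1.13402581
 -0.07510355]
dq [ 2.98540019e-04  8.94378012e-04 -2.87636063e-04  7.42478006e-05
 -1.78429654e-04  1.15071736e-03 -7.77740896e-06]
joint_efforts [-7.20324933e-04 -6.70475578e+01  1.02490559e+00 -3.16223717e+01
  1.55828660e-02  1.24180157e-02  1.45859201e-05]
eef_pos [0.20815896 0.58870996 0.20583243]
eef_rot [-0.4086091   0.57778983  0.40787745  0.57691725]
contact_force [-0.14640361 -0.33782734  0.35162481]
wrist_torque [-0.02688964 -0.00978137 -0.02963332]
grip_width 0.0852863733592002
side [[452.95191651   0.         275.41763735]
 [  0.         452.95191651 205.24027027]
 [  0.           0.           1.        ]] [ 0.45677223 -1.06044314  0.77038563] [ 0.87909187 -0.0429651   0.02083251 -0.47425467]
top [[399.94899862   0.         284.82442578]
 [  0.         399.94899862 204.64343644]
 [  0.           0.           1.        ]] [0.40876649 0.00125087 1.16778534] [ 0.70623952 -0.70478609  0.04100847 -0.05310938]
```

View pics/side0.png

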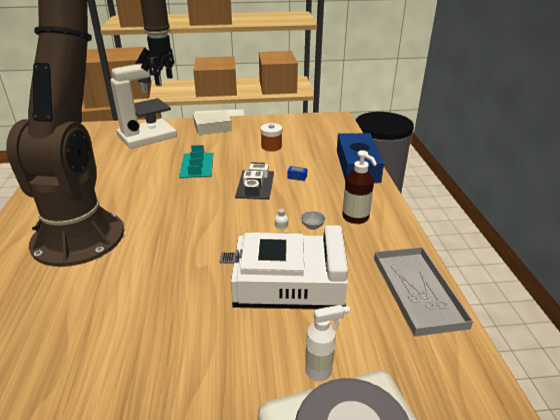

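View pics/top0.png

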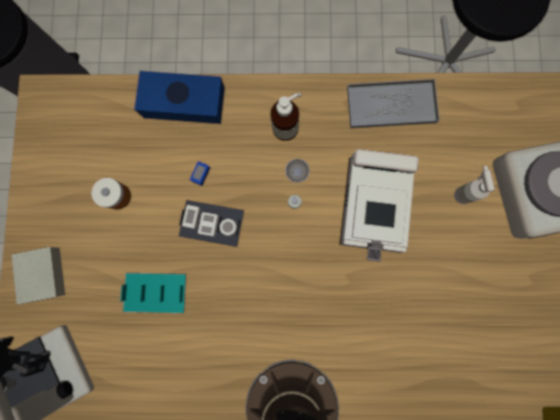

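The top view shows the rack around (212,224) with three containers, the analyser at (380,205), its thumb at (375,250), the turquoise decoy at (155,293) and the blue decoy at (200,174). I'll measure next.

```bash
cat > h.py <<'E'
import numpy as np, cv2
from scipy.spatial.transform import Rotation as R
from rig import sense,camera,regions_of,mark_of
def cams(): return {n:camera(n) for n in("side","top")}
def ray(c,p):
    d=np.linalg.inv(c["K"])@np.array([p[0],p[1],1.]); d=R.from_quat(c["attitude"]).as_matrix()@d
    return np.array(c["origin"]),d/np.linalg.norm(d)
def tri(c1,p1,c2,p2):
    o1,d1=ray(c1,p1);o2,d2=ray(c2,p2)
    A=np.c_[d1,-d2];t=np.linalg.lstsq(A,o2-o1,rcond=None)[0]
    a=o1+t[0]*d1;b=o2+t[1]*d2
    return (a+b)/2,np.linalg.norm(a-b)
def onz(c,p,z):
    o,d=ray(c,p);return o+d*(z-o[2])/d[2]
def proj(c,X):
    q=R.from_quat(c["attitude"]).as_matrix().T@(np.array(X)-c["origin"]);u=c["K"]@q;return u[:2]/u[2]
E
python3 - <<'E'
from h import *
np.set_printoptions(precision=4,suppress=True)
C=cams()
for q,z in [("cart_center",.025),("wide_center",.025),("pot_center",.025),("rack",0),("analyser",0),("bay",.053),("thumb_pad",.078),("lid_press",.101),("lid_hinge",.086),("vial",0),("bowl",0)]:
    m={n:mark_of(n,q)[:3] for n in C}
    print(q)
    for n in m:
        for d in m[n]: print("  ",n,np.round(d["at"],1),round(d["confidence"],2),onz(C[n],d["at"],z))
    if m["side"] and m["top"]: print("   tri",*tri(C["side"],m["side"][0]["at"],C["top"],m["top"][0]["at"]))
def up(n,box,f):
    x0,y0,x1,y1=box; return cv2.resize(C[n]["image"][y0:y1,x0:x1,::-1],None,fx=f,fy=f,interpolation=cv2.INTER_CUBIC)
cv2.imwrite("pics/zt.png",up("top",(170,190,260,260),8)); cv2.imwrite("pics/zs.png",up("side",(220,150,320,210),8))
cv2.imwrite("pics/za.png",up("top",(330,140,430,270),4.5))
E
```

```text
cart_center
   side [298.4 173.9] 0.76 [0.6565 0.2509 0.025 ]
   side [255.9 172.4] 0.67 [0.5156 0.2758 0.025 ]
   top [202.9 174.3] 0.7 [0.6512 0.2609 0.025 ]
   top [195.5 217.8] 0.53 [0.5234 0.2784 0.025 ]
   tri [0.6555 0.2626 0.0179] 0.005580027874060404
wide_center
   side [253.3 177.6] 0.73 [0.5049 0.2415 0.025 ]
   top [209.3 224.5] 0.78 [0.5041 0.238  0.025 ]
   tri [0.5044 0.2375 0.0273] 0.0008394849390016052
pot_center
   side [251.  189.8] 0.58 [0.4935 0.1649 0.025 ]
   top [227.3 225.4] 0.7 [0.5016 0.186  0.025 ]
   top [292.  199.4] 0.38 [0.5772 0.0004 0.025 ]
   tri [0.4984 0.1881 0.0113] 0.008596198284764177
rack
   side [201.1 164.7] 0.85 [0.3252 0.3973 0.    ]
   side [252.3 189.7] 0.69 [0.4989 0.2062 0.    ]
   top [156.  291.8] 0.58 [0.3118 0.3916 0.    ]
   tri [0.3189 0.3905 0.0038] 0.013618926606674976
analyser
   side [270.6 282.7] 0.8 [ 0.5205 -0.2373 -0.    ]
   side [270.7 146. ] 0.55 [0.5869 0.5233 0.    ]
   top [367.  218.6] 0.64 [ 0.5243 -0.2188  0.    ]
   tri [ 0.5237 -0.2215 -0.0145] 0.0040316011449433465
bay
thumb_pad
   side [221.5 254.6] 0.57 [ 0.
[... 340 characters left out ...]
1 ]
   tri [ 0.4836 -0.2269  0.0995] 0.0007289796120719589
lid_hinge
   side [302.7 254.2] 0.94 [ 0.5972 -0.2398  0.086 ]
   top [209.7 222.1] 0.64 [0.5056 0.2244 0.086 ]
   top [381.8 190.1] 0.63 [ 0.594  -0.2447  0.086 ]
   tri [ 0.6185  0.3114 -0.3715] 0.14446146582778396
vial
   side [282.  224.4] 0.59 [0.5747 0.0035 0.    ]
   top [291.5 202. ] 0.51 [0.5731 0.0019 0.    ]
   top [380.3 191. ] 0.36 [ 0.6061 -0.2598  0.    ]
   tri [0.5737 0.0019 0.0011] 0.0015258427407119643
bowl
   side [312.8 224.3] 0.83 [ 0.6638 -0.005   0.    ]
   side [222. 256.] 0.37 [ 0.4013 -0.1227  0.    ]
   top [297.3 171.9] 0.62 [ 0.6636 -0.0153  0.    ]
   tri [ 0.6619 -0.0152  0.0074] 0.00016621766793875538
```

View pics/zt.png

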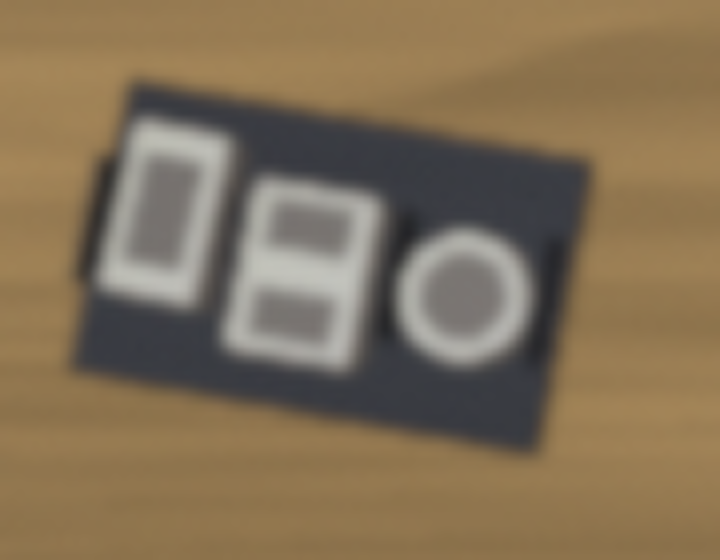

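View pics/zs.png

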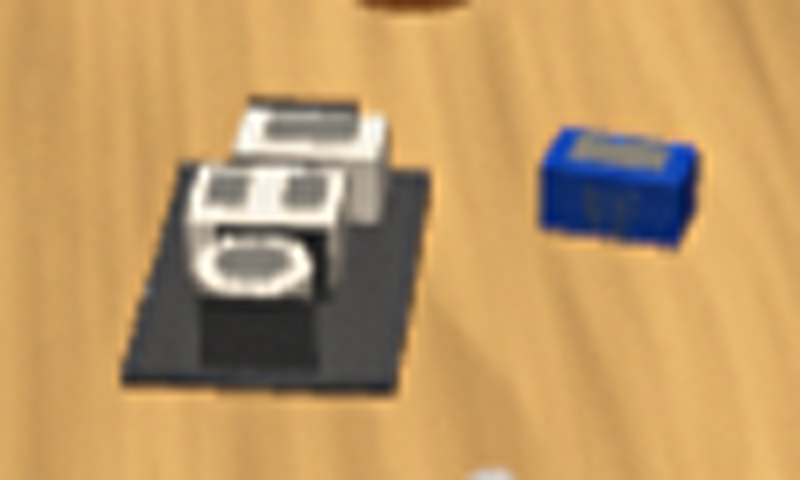

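View pics/za.png

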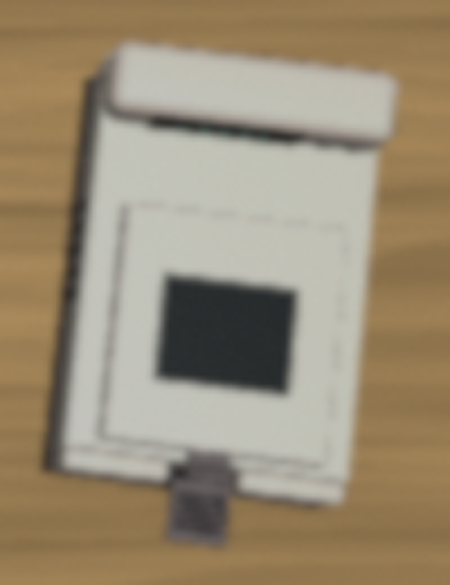

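The rack's left lane holds the one-window cartridge (fits the bay), the middle lane the wide one, and the right lane the pot. In the crops, the cartridge's top corners are near (135,120), (235,138), (200,305) and (95,285) at 8x. Next I'll refine these into metric poses.

```bash
python3 - <<'E'
from h import *
np.set_printoptions(precision=4,suppress=True)
C=cams();c=C["top"]
def P(l,off,f,z): return np.array([onz(c,[off[0]+(x+.5)/f-.5,off[1]+(y+.5)/f-.5],z) for x,y in l])[:,:2]
def show(n,l,off,f,z):
    p=P(l,off,f,z); e=np.roll(p,-1,0)-p
    print(n,"centre",p.mean(0),"\n",p,"len",np.linalg.norm(e,axis=1),"ang",np.degrees(np.arctan2(e[:,1],e[:,0])))
show("plate",[(133,82),(593,160),(540,452),(72,370)],(170,190),8,.008)
show("cart",[(135,118),(237,136),(199,306),(94,288)],(170,190),8,.042)
show("cartwin",[(150,152),(200,160),(180,270),(130,262)],(170,190),8,.042)
show("wide",[(257,178),(385,194),(354,372),(222,352)],(170,190),8,.042)
show("lid",[(127,205),(345,228),(322,465),(100,438)],(330,140),4.5,.101)
show("screen",[(165,275),(297,292),(287,393),(157,378)],(330,140),4.5,.101)
show("deckfront",[(70,447),(345,492),(380,145),(105,110)],(330,140),4.5,.08)
show("pad",[(172,485),(230,490),(225,543),(170,538)],(330,140),4.5,.078)
# regions
for q in["cart_center","lid","thumb","rack"]:
  for n in C:
    for d in regions_of(n,q)[:3]:
        r=d["region"].astype(np.uint8); cs,_=cv2.findContours(r,0,2); k=max(cs,key=cv2.contourArea); print(q,n,round(d["confidence"],2),np.round(d["at"],1),r.sum(),cv2.minAreaRect(k))
cv2.imwrite("pics/zsa.png",cv2.resize(C["side"]["image"][220:315,210:360,::-1],None,fx=5,fy=5,interpolation=cv2.INTER_CUBIC))
E
```

```text
plate centre [0.5108 0.2357] 
 [[0.5782 0.3118]
 [0.5495 0.1418]
 [0.4432 0.1592]
 [0.4724 0.3303]] len [0.1725 0.1078 0.1736 0.1074] ang [-99.5842 170.7071  80.3114  -9.8924]
cart centre [0.5267 0.2891] 
 [[0.5603 0.3015]
 [0.5539 0.2648]
 [0.4932 0.2764]
 [0.4995 0.3139]] len [0.0373 0.0617 0.0381 0.062 ] ang [-99.9409 169.2001  80.4596 -11.5306]
cartwin centre [0.527  0.2896] 
 [[0.5481 0.2957]
 [0.5452 0.2777]
 [0.506  0.2835]
 [0.5088 0.3014]] len [0.0182 0.0397 0.0181 0.0397] ang [-99.0085 171.5862  81.067   -8.2958]
wide centre [0.5048 0.2393] 
 [[0.5388 0.2572]
 [0.5332 0.2114]
 [0.4701 0.2207]
 [0.477  0.2677]] len [0.0461 0.0638 0.0474 0.0627] ang [-97.0482 171.5768  81.5851  -9.6283]
lid centre [ 0.5278 -0.2327] 
 [[ 0.605  -0.1773]
 [ 0.591  -0.3069]
 [ 0.4498 -0.2883]
 [ 0.4653 -0.1584]] len [0.1304 0.1424 0.1307 0.1409] ang [-96.1434 172.4702  83.1738  -7.6743]
screen centre [ 0.527  -0.2345] 
 [[ 0.5625 -0.199 ]
 [ 0.5524 -0.2771]
 [ 0.4921 -0.2692]
 [ 0.5009 -0.1928]] len [0.0787 0.0607 0.0769 0.062 ] ang [-97.4182 172.531   83.4604  -5.7328]
deckfront centre [ 0.5525
[... 1435 characters left out ...]
, 187.0278778076172), (28.756412506103516, 73.0766372680664), 7.431407928466797)
thumb top 0.57 [371.2 251.7] 203 ((373.5, 252.0), (16.0, 13.0), 90.0)
rack side 0.94 [255.5 189.3] 651 ((254.0249481201172, 184.50125122070312), (36.95383834838867, 28.764070510864258), 2.8624050617218018)
rack side 0.78 [198.9 165.8] 852 ((195.5, 161.0), (32.0, 33.0), 90.0)
rack side 0.64 [259.5 169.7] 150 ((259.96099853515625, 167.78671264648438), (19.234907150268555, 10.633382797241211), 28.300758361816406)
rack top 0.75 [216.5 223.9] 1498 ((209.40823364257812, 222.72418212890625), (62.26383972167969, 39.77791213989258), 10.954063415527344)
rack top 0.67 [152.3 292.4] 2438 ((152.5, 293.0), (40.0, 65.0), 90.0)
```

View pics/zsa.png

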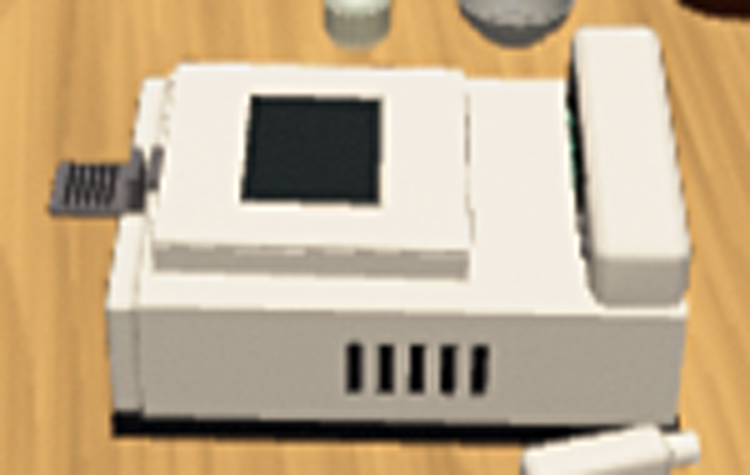

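```bash
cat >> h.py <<'E'
def relrot(Rt,quat0=None):
    """rotvec in 10deg units from the measured (or given) attitude to Rt (matrix)"""
    q=sense()["eef_rot"] if quat0 is None else quat0
    return (R.from_matrix(Rt)*R.from_quat(q).inv()).as_rotvec(degrees=True)/10
def att(jawdeg,tilt=0,tiltdir=0):
    """tool down, jaw dir at jawdeg; tilt deg: fingers lean toward heading tiltdir"""
    j=np.radians(jawdeg);z=np.array([np.cos(j),np.sin(j),0]);x=np.array([0,0,-1.]);y=np.cross(z,x)
    M=np.c_[x,y,z]
    t=np.radians(tiltdir);ax=np.cross([0,0,-1],[np.cos(t),np.sin(t),0])
    return R.from_rotvec(ax*np.radians(tilt)).as_matrix()@M
E
python3 - <<'E'
from h import *
np.set_printoptions(precision=3,suppress=True)
s=sense();M=R.from_quat(s["eef_rot"]).as_matrix();print(M,s["time_s"])
print("jaw",np.degrees(np.arctan2(M[1,2],M[0,2])))
for j in(83,-97): print(j,relrot(att(j,20,-7)),relrot(att(j)))
print((np.array([.411,-.220,.11])-s["eef_pos"])*100)
E
```

```text
[[-0.    -0.943  0.333]
 [-0.     0.333  0.943]
 [-1.     0.    -0.   ]] 1.8
jaw 70.52662769862485
83 [-0.459 -1.951  1.235] [ 0.    -0.     1.247]
-97 [  2.851  -0.671 -16.514] [ -0.     -0.    -16.753]
[ 20.267 -80.924  -9.658]
```

```bash
python3 -m crank '[[2,-5,2,0,0,0,1],[5,-11,4,0,0,0.3,1],[8,-17,5,0,0,0.6,1],[11,-23,5,0,0,0.9,1],[14,-29,5,0,0,1.2,1],[16,-35,5,0,0,1.2,1],[18,-41,5,-0.1,-0.4,1.2,1],[19,-47,5,-0.2,-0.8,1.2,1],[20,-53,4,-0.3,-1.2,1.2,1],[20.3,-59,3,-0.4,-1.6,1.2,1],[20.3,-65,1,-0.46,-1.95,1.235,1],[20.3,-71,-1,-0.46,-1.95,1.235,1]]' 40
python3 -m crank '[[0,-4,-1,0,0,0,1],[0,-7,-2,0,0,0,1],[0,-9.9,-4,0,0,0,1],[0,-9.9,-6,0,0,0,1],[0,-9.9,-6,0,0,0,1]]'
python3 - <<'E'
from h import *
np.set_printoptions(precision=4,suppress=True)
s=sense();print(s["time_s"],s["eef_pos"],s["contact_force"],s["grip_width"],relrot(att(83,20,-7)),s["joint_positions"])
C=cams()
a=cv2.resize(C["side"]["image"][180:300,170:330,::-1],None,fx=4,fy=4,interpolation=cv2.INTER_CUBIC)
cv2.imwrite("pics/p1.png",a)
print(proj(C["side"],s["eef_pos"]))
E
```

```text
time_s: 3.3
eef_pos: [0.4103, -0.1037, 0.2024]
eef_rot: [-0.554, 0.439, 0.369, 0.604]
contact_force: [2.3, 0.5, 0.9]
grip_width: 0.0003
time_s: 3.92
eef_pos: [0.4117, -0.201, 0.1425]
eef_rot: [-0.554, 0.44, 0.369, 0.603]
contact_force: [-0.5, 1.5, 0.2]
grip_width: -0.0003
3.925 [ 0.4117 -0.201   0.1425] [-0.4904  1.5057  0.2073] -0.000257404765444825 [ 0.0024  0.0052 -0.0037] [-0.6737  0.0918  1.2349  2.3877 -0.5384  0.4566  2.4499]
[222.173  229.8934]
```

View pics/p1.png

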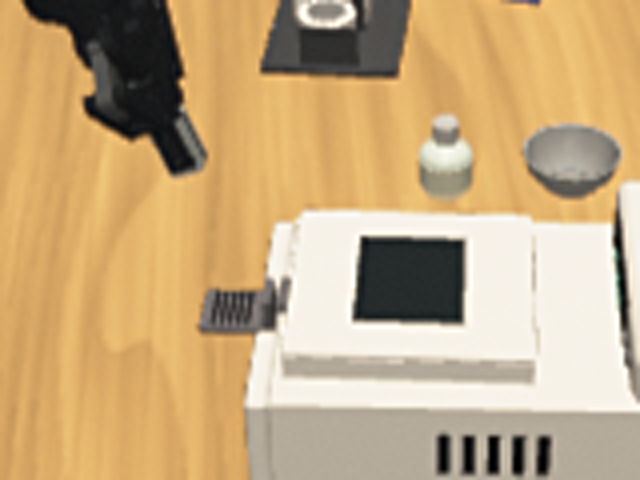

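The side view shows the closed fingers up-left of the ribbed pad, which sits at crop (232,308), full-image (228,257). The pad is free.

```bash
python3 -m crank '[[0,0,0,0,0,0,1],[0,0,0,0,0,0,1]]'
python3 - <<'E'
from h import *
np.set_printoptions(precision=4,suppress=True)
s=sense();C=cams();print(proj(C["side"],[.412,-.22,.078]),proj(C["side"],[.418,-.221,.078]),proj(C["top"],[.412,-.22,.078]))
print((np.array([.413,-.2205,.084])-s["eef_pos"])*100, s["joint_positions"])
E
```

```text
time_s: 4.28
eef_pos: [0.4115, -0.2009, 0.1432]
eef_rot: [-0.553, 0.44, 0.369, 0.603]
contact_force: [-0.1, 0.3, 0.5]
grip_width: -0.0001
[224.1489 256.501 ] [226.6863 256.6077] [373.8669 257.3001]
[ 0.1506 -1.9617 -5.9177] [-0.6735  0.0872  1.2322  2.3867 -0.527   0.457   2.4376]
```

```bash
python3 -m crank '[[0,-1.0,-2,0,0,0,1],[0,-1.95,-4.5,0,0,0,1],[0,-1.95,-5.8,0,0,0,1],[0,-1.95,-6.6,0,0,0,1],[0,-1.95,-7.1,0,0,0,1],[0,-1.95,-7.4,0,0,0,1]]'
python3 - <<'E'
from h import *
s=sense();print(s["time_s"],s["eef_pos"],s["contact_force"],s["joint_positions"])
C=cams();cv2.imwrite("pics/p2.png",cv2.resize(C["side"]["image"][160:300,170:350,::-1],None,fx=4,fy=4,interpolation=cv2.INTER_CUBIC))
E
```

```text
time_s: 5.12
eef_pos: [0.411, -0.2208, 0.0687]
eef_rot: [-0.553, 0.44, 0.369, 0.603]
contact_force: [0.5, -1.4, 0.1]
grip_width: -0.0005
5.125 [ 0.41103901 -0.22079152  0.06868267] [ 0.45075781 -1.39103544  0.07360082] [ 0.3188483   0.2500315   0.19018649  2.40834291 -0.8323376   0.23382461
  2.73298151]
```

View pics/p2.png

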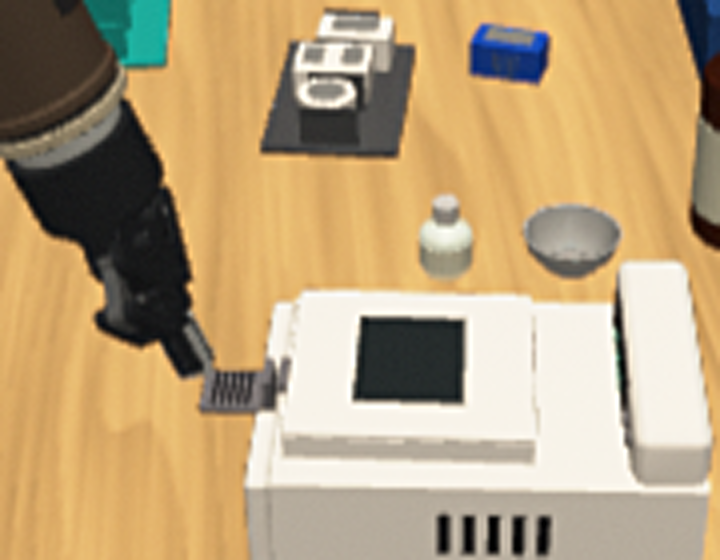

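```bash
python3 - <<'E'
from h import *
np.set_printoptions(precision=4,suppress=True)
s=sense();C=cams();print(proj(C["side"],s["eef_pos"]),proj(C["top"],s["eef_pos"]), onz(C["side"],[228,257.5],.078))
print(tri(C["side"],[228,257.5],C["top"],[374,254]))
M=R.from_quat(s["eef_rot"]).as_matrix();print(M)
cv2.imwrite("pics/p3.png",np.hstack([cv2.resize(C["side"]["image"][220:280,190:250,::-1],None,fx=6.5,fy=6.5,interpolation=cv2.INTER_CUBIC),cv2.resize(C["top"]["image"][220:280,340:400,::-1],None,fx=6.5,fy=6.5,interpolation=cv2.INTER_CUBIC)]))
E
```

```text
[224.0711 259.7092] [373.5179 257.6012] [ 0.4211 -0.2246  0.078 ]
(array([ 0.4209, -0.2212,  0.0751]), np.float64(8.259979178942734e-05))
[[ 0.3399 -0.9324  0.1227]
 [-0.042   0.1153  0.9924]
 [-0.9395 -0.3425  0.    ]]
```

View pics/p3.png

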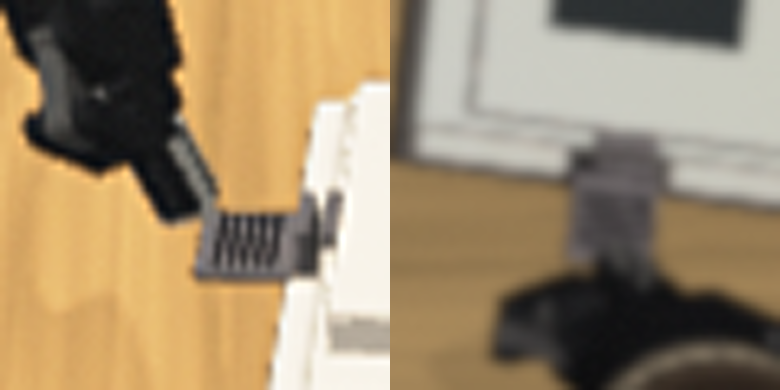

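The side crop shows the fingertips about 6 px short of the projected TCP. They aren't on the pad yet, and the force is about 0. I'll shift forward and descend carefully, watching the force.

```bash
python3 -m crank '[[0.6,0,0,0,0,0,1],[0.6,0,-0.4,0,0,0,1],[0.6,0,-0.8,0,0,0,1],[0.6,0,-0.8,0,0,0,1]]'
python3 - <<'E'
from h import *
s=sense();print(s["time_s"],s["eef_pos"],s["contact_force"],s["wrist_torque"],s["joint_positions"])
C=cams();cv2.imwrite("pics/p4.png",np.hstack([cv2.resize(C["side"]["image"][220:280,190:250,::-1],None,fx=6.5,fy=6.5,interpolation=cv2.INTER_CUBIC),cv2.resize(C["top"]["image"][220:280,340:400,::-1],None,fx=6.5,fy=6.5,interpolation=cv2.INTER_CUBIC)]))
E
```

```text
time_s: 5.82
eef_pos: [0.4178, -0.2203, 0.0607]
eef_rot: [-0.554, 0.44, 0.37, 0.603]
contact_force: [0.7, 0.5, -0.1]
grip_width: -0.0001
5.825 [ 0.41779415 -0.22025408  0.06071074] [ 0.66621076  0.46497877 -0.07411374] [0.0192092  0.34537711 0.00811717] [ 0.37388357  0.27508816  0.11324079  2.39980794 -0.83003554  0.20416958
  2.72199688]
```

View pics/p4.png

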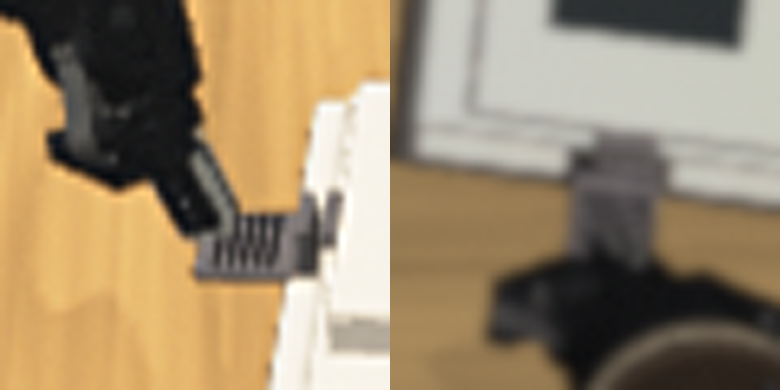

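```bash
python3 -m crank '[[0.2,0,-0.4,0,0,0,1],[0.2,0,-0.8,0,0,0,1],[0.2,0,-0.8,0,0,0,1]]'
python3 - <<'E'
from h import *
s=sense();print(s["time_s"],s["eef_pos"],s["contact_force"],s["wrist_torque"],s["joint_positions"])
C=cams();cv2.imwrite("pics/p5.png",np.hstack([cv2.resize(C["side"]["image"][220:280,190:250,::-1],None,fx=6.5,fy=6.5,interpolation=cv2.INTER_CUBIC),cv2.resize(C["top"]["image"][220:280,340:400,::-1],None,fx=6.5,fy=6.5,interpolation=cv2.INTER_CUBIC)]))
E
```

```text
time_s: 6.3
eef_pos: [0.4194, -0.2206, 0.0525]
eef_rot: [-0.553, 0.44, 0.369, 0.603]
contact_force: [0.7, 0.4, 1.4]
grip_width: -0.0003
6.3 [ 0.41943856 -0.22055854  0.05252677] [0.68356311 0.37200581 1.43371547] [0.11316556 0.24639728 0.00798939] [ 0.43839046  0.29683685  0.03451127  2.3990836  -0.83399802  0.17167223
  2.72379404]
```

View pics/p5.png

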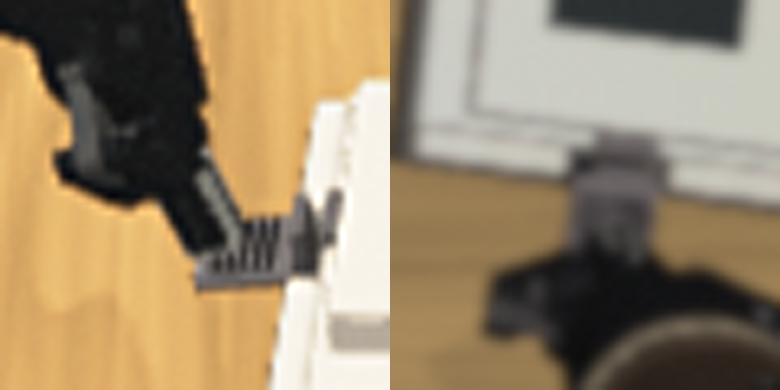

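Contact is made: 1.4 N and the pad has begun to dip. I'll press on.

```bash
python3 -m crank '[[0,0,-0.4,0,0,0,1],[0,0,-0.8,0,0,0,1],[0,0,-0.8,0,0,0,1]]'
python3 - <<'E'
from h import *
s=sense();print(s["time_s"],s["eef_pos"],s["contact_force"],s["joint_positions"])
C=cams();cv2.imwrite("pics/p6.png",cv2.resize(C["side"]["image"][120:300,140:380,::-1],None,fx=3.3,fy=3.3,interpolation=cv2.INTER_CUBIC))
E
```

```text
time_s: 6.78
eef_pos: [0.4193, -0.2205, 0.0445]
eef_rot: [-0.553, 0.44, 0.37, 0.603]
contact_force: [-0.2, 0.5, 3.4]
grip_width: 0.0004
6.775 [ 0.41929063 -0.22051819  0.04454838] [-0.23806704  0.50308171  3.41892722] [ 0.50156585  0.31746243 -0.04154606  2.40144052 -0.83426286  0.1379996
  2.72532011]
```

View pics/p6.png

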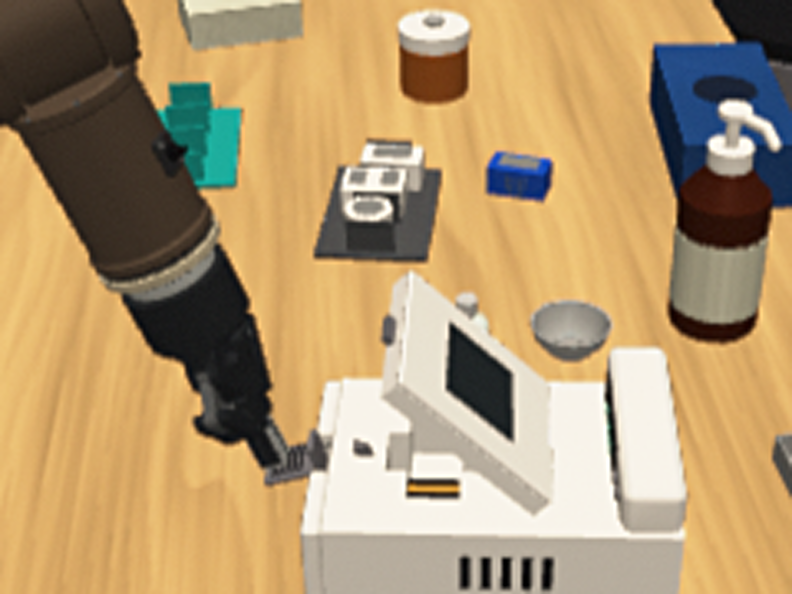

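The lid is springing up (captured mid-swing). I'll lift off and head towards the rack, untilting and turning the jaws.

```bash
python3 -m crank '[[-0.5,0,2,0,0,0,1],[-1.5,0,6,0,0,0,1],[-1.5,3,11,0,0,0,0.5],[-1.5,8,15,0,0,0,0],[-1.5,13,18,0,0,0,-1]]'
python3 - <<'E'
from h import *
np.set_printoptions(precision=3,suppress=True)
s=sense();print(s["time_s"],s["eef_pos"],s["joint_positions"])
print(relrot(att(83)),relrot(att(-10)),(np.array([.5268,.2895,.2])-s["eef_pos"])*100)
C=cams();cv2.imwrite("pics/p7.png",cv2.resize(C["side"]["image"][120:300,140:380,::-1],None,fx=3.3,fy=3.3,interpolation=cv2.INTER_CUBIC))
cv2.imwrite("pics/p8.png",cv2.resize(C["top"]["image"][140:270,310:440,::-1],None,fx=4.5,fy=4.5,interpolation=cv2.INTER_CUBIC))
E
```

```text
time_s: 7.5
eef_pos: [0.406, -0.1295, 0.1919]
eef_rot: [-0.551, 0.438, 0.374, 0.604]
contact_force: [-0.0, 1.5, -0.5]
grip_width: 0.0542
7.5 [ 0.406 -0.129  0.192] [-0.149 -0.104  0.347  2.342 -0.003  0.554  1.658]
[ 0.188  1.968 -0.025] [ 1.741  1.362 -9.224] [12.076 41.897  0.813]
```

View pics/p7.png

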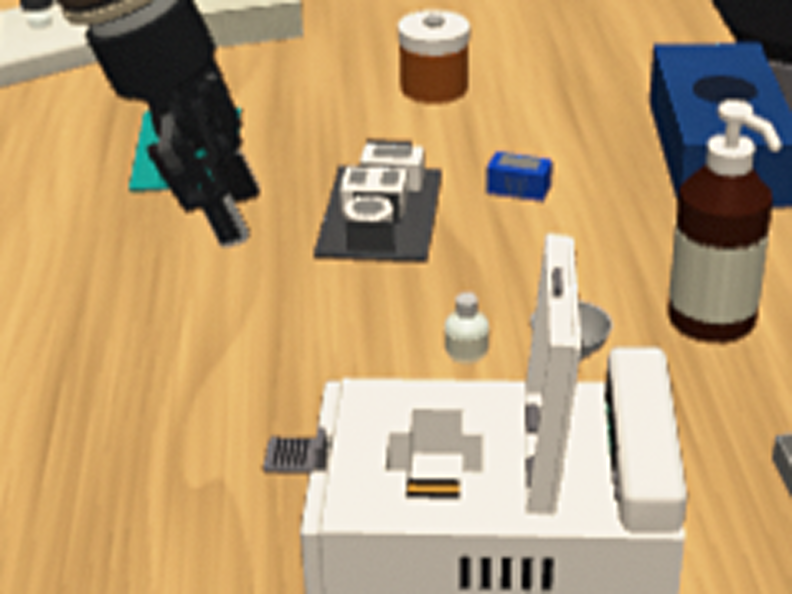

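View pics/p8.png

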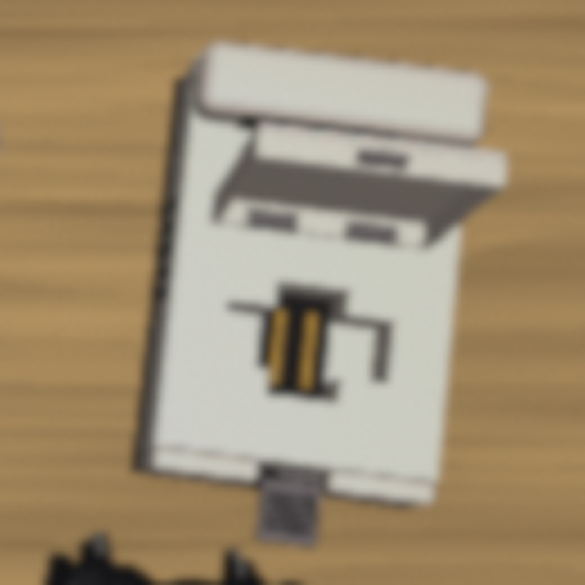

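The lid is fully up and the button is back. The side crop shows the bay with its finger recesses around (435,455), and the top crop shows it around (308,340). I'll measure the bay.

```bash
python3 - <<'E'
from h import *
np.set_printoptions(precision=4,suppress=True)
C=cams()
for n in C: print(n,[(np.round(d["at"],1),round(d["confidence"],2),onz(C[n],d["at"],.053)) for d in mark_of(n,"bay")[:2]])
for n in C: print(n,[(np.round(d["at"],1),round(d["confidence"],2),onz(C[n],d["at"],.086)) for d in mark_of(n,"lid_hinge")[:2]])
b=cv2.resize(C["top"]["image"][195:235,350:405,::-1],None,fx=14,fy=14,interpolation=cv2.INTER_CUBIC);cv2.imwrite("pics/b1.png",b)
b=cv2.resize(C["side"]["image"][235:280,245:305,::-1],None,fx=13,fy=13,interpolation=cv2.INTER_CUBIC);cv2.imwrite("pics/b2.png",b)
E
```

```text
side [(array([268. , 263.5]), 0.57, array([ 0.5157, -0.2266,  0.053 ]))]
top [(array([376.8, 218.7]), 0.84, array([ 0.5188, -0.236 ,  0.053 ])), (array([370.2, 222.5]), 0.22, array([ 0.5082, -0.2174,  0.053 ]))]
side [(array([351.9, 216.6]), 0.68, array([ 0.7493, -0.0988,  0.086 ])), (array([303.9, 253.1]), 0.67, array([ 0.6006, -0.2361,  0.086 ]))]
top [(array([228.7, 223.7]), 0.48, array([0.5013, 0.1725, 0.086 ]))]
```

View pics/b1.png

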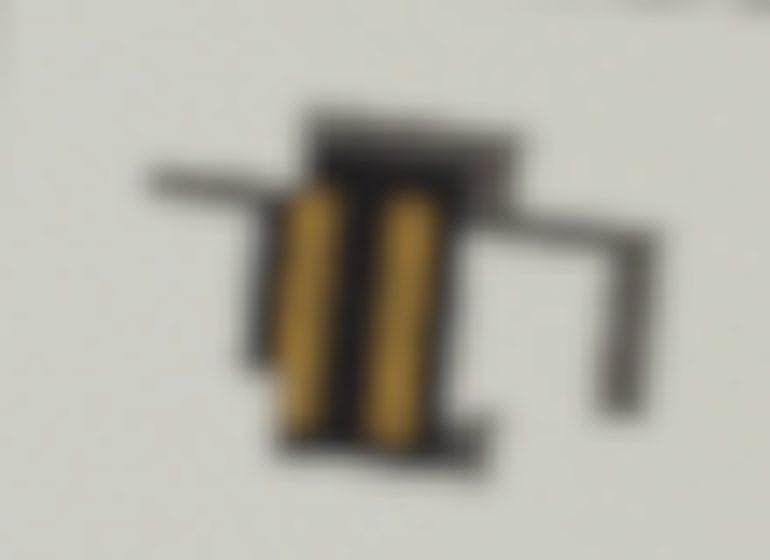

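View pics/b2.png

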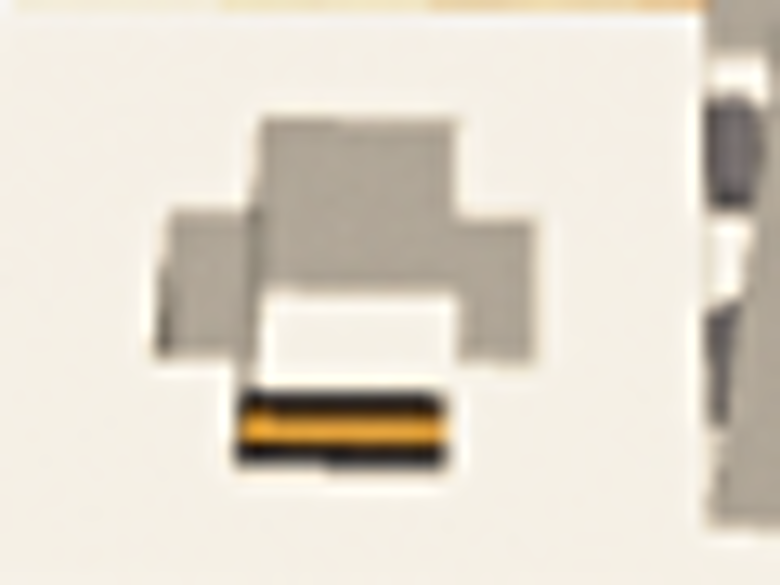

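```bash
cat > fit.py <<'E'
from h import *
from scipy.optimize import least_squares
np.set_printoptions(precision=4,suppress=True)
C={n:camera(n) for n in("side","top")}
T=[((305,105),(34.5,21.5)),((522,132),(34.5,-21.5)),((660,230),(19,-50)),((645,418),(-19,-50)),((145,168),(19,50)),((503,205),(19,-21.5)),((490,480),(-34.5,-21.5)),((272,457),(-34.5,21.5))]
S=[((262,118),(-19,50)),((457,118),(19,50)),((172,210),(-34.5,21.5)),((537,218),(34.5,21.5)),((237,468),(-19,-50))]
def res(p,use):
    x,y,a=p;o=[]
    for n,L,f,off in(("top",T,14,(350,195)),("side",S,13,(245,235))):
        if n not in use: continue
        for (u,v),(X,Y) in L:
            X/=1000;Y/=1000
            w=[x+X*np.cos(a)-Y*np.sin(a),y+X*np.sin(a)+Y*np.cos(a),.080]
            o+=list(proj(C[n],w)-[off[0]+(u+.5)/f-.5,off[1]+(v+.5)/f-.5])
    return np.array(o)
for use in(["top"],["side"],["top","side"]):
    r=least_squares(res,[.52,-.23,-.12],args=(use,)); print(use,r.x,np.degrees(r.x[2]),np.round(r.fun.reshape(-1,2),2).tolist())
E
python3 fit.py
```

```text
['top'] [ 0.5251 -0.233  -0.113 ] -6.474358935165023 [[-0.39, 0.06], [-0.15, -0.1], [-0.01, -0.32], [-0.06, 0.07], [0.12, -0.03], [0.73, 0.28], [0.02, 0.1], [-0.26, -0.07]]
['side'] [ 0.524  -0.2343 -0.1166] -6.677953186041917 [[-0.23, -0.12], [0.22, 0.03], [-0.23, 0.08], [0.36, -0.25], [-0.12, 0.2]]
['top', 'side'] [ 0.5246 -0.2333 -0.1105] -6.3293737499614355 [[-0.31, 0.24], [-0.07, 0.04], [0.09, -0.21], [0.08, 0.18], [0.21, 0.17], [0.83, 0.42], [0.17, 0.25], [-0.12, 0.11], [-0.12, -0.36], [0.33, -0.27], [-0.04, -0.15], [0.53, -0.59], [0.27, -0.08]]
```

The bay fit is (0.525,-0.233), yaw −6.6°, and the two views agree within 1–2 mm. Moving over the rack's left lane now.

```bash
python3 -m crank '[[1,4,1,0.19,0.15,-1.0,-1],[2,8,1,0.38,0.3,-2.0,-1],[3.5,12,1,0.57,0.45,-3.0,-1],[5,16.5,1,0.76,0.6,-4.0,-1],[6.5,21,1,0.95,0.74,-5.0,-1],[8,25.5,1,1.14,0.89,-6.0,-1],[9.5,30,1,1.32,1.04,-7.0,-1],[10.7,34.5,1,1.51,1.18,-8.0,-1],[11.5,38.5,1,1.74,1.36,-9.0,-1],[12.07,41.9,1,1.741,1.362,-9.224,-1],[12.07,41.9,1,1.741,1.362,-9.224,-1]]'
python3 - <<'E'
from h import *
np.set_printoptions(precision=4,suppress=True)
s=sense();print(s["time_s"],s["eef_pos"],s["joint_positions"],relrot(att(-10)))
C=cams();print(proj(C["side"],s["eef_pos"]),proj(C["top"],s["eef_pos"]))
print((np.array([.5268,.2892,0])-s["eef_pos"])*100)
cv2.imwrite("pics/r1.png",np.hstack([cv2.resize(C["side"]["image"][80:220,190:330,::-1],None,fx=2.85,fy=4,interpolation=cv2.INTER_CUBIC),cv2.resize(C["top"]["image"][150:290,150:290,::-1],None,fx=2.85,fy=4,interpolation=cv2.INTER_CUBIC)]))
E
```

```text
time_s: 9.38
eef_pos: [0.5269, 0.2915, 0.1992]
eef_rot: [0.062, 0.705, -0.061, 0.704]
contact_force: [-0.4, -1.0, -0.1]
grip_width: 0.0854
9.375 [0.5269 0.2915 0.1992] [-0.5751  0.4051 -0.0245  1.6384  0.0082  1.0983 -0.7765] [-0.0105 -0.0085  0.0029]
[257.6353 121.992 ] [173.2922 209.2582]
[ -0.0086  -0.2326 -19.917 ]
```

View pics/r1.png

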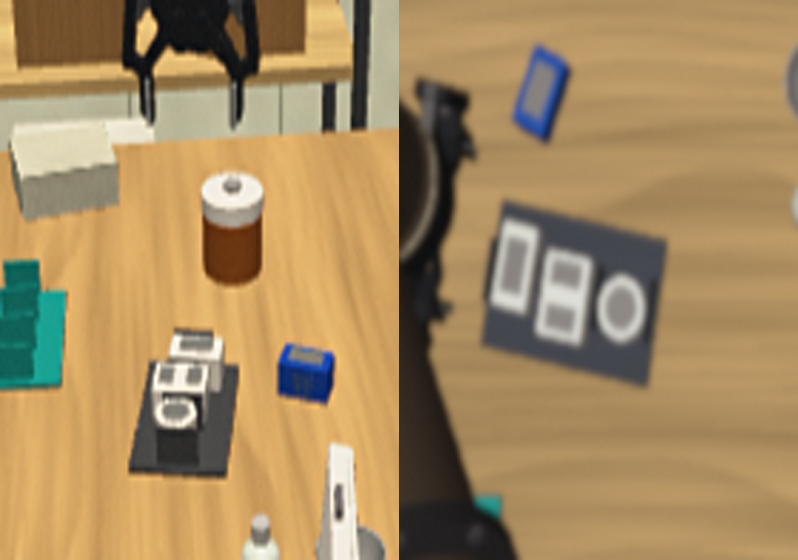

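The side crop shows the open fingertips at (148,125) and (237,125), clearly above the projected TCP at (193,168). That matches the late contact at the thumb, so I'll quantify the offset.

```bash
python3 - <<'E'
from h import *
np.set_printoptions(precision=4,suppress=True)
s=sense();C=cams();M=R.from_quat(s["eef_rot"]).as_matrix();p=np.array(s["eef_pos"])
for dz in(0,.01,.02,.03,.04,.05):
    print(dz,[np.round(proj(C[n],p+M[:,2]*k*.05+[0,0,dz]),1).tolist() for n in C for k in(-1,1)])
cv2.imwrite("pics/r2.png",cv2.resize(C["side"]["image"][75:130,220:295,::-1],None,fx=10,fy=10,interpolation=cv2.INTER_CUBIC))
cv2.imwrite("pics/r3.png",cv2.resize(C["top"]["image"][170:240,140:200,::-1],None,fx=8,fy=8,interpolation=cv2.INTER_CUBIC))
E
```

```text
0 [[242.2, 121.9], [273.4, 122.8], [170.2, 229.2], [178.9, 189.3]]
0.01 [[242.1, 118.9], [273.4, 119.8], [168.9, 228.9], [177.7, 188.6]]
0.02 [[241.9, 116.0], [273.4, 116.8], [167.7, 228.6], [176.6, 187.9]]
0.03 [[241.8, 113.0], [273.4, 113.8], [166.4, 228.3], [175.4, 187.2]]
0.04 [[241.6, 109.9], [273.4, 110.8], [165.0, 228.0], [174.2, 186.4]]
0.05 [[241.5, 106.9], [273.3, 107.7], [163.7, 227.6], [172.9, 185.7]]
```

View pics/r2.png

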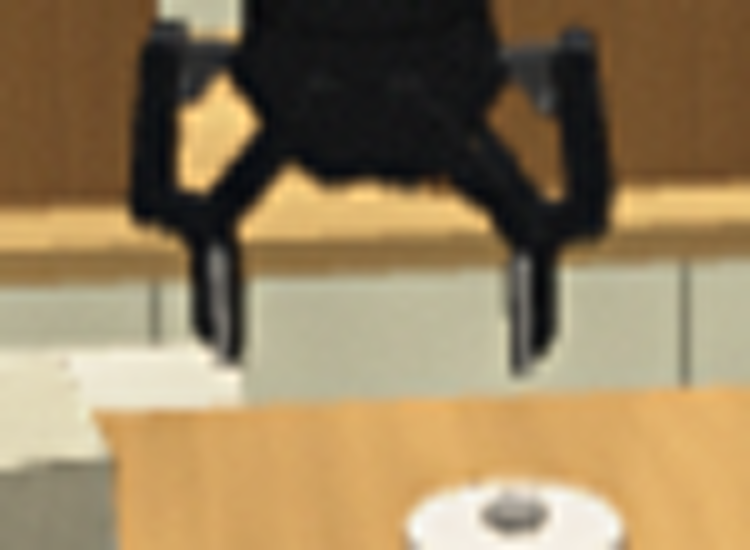

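View pics/r3.png

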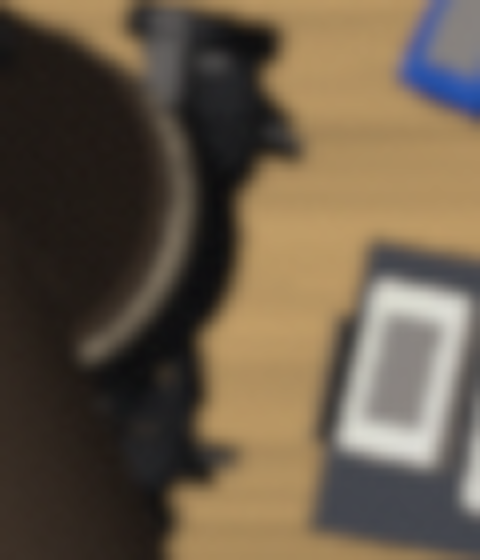

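Open tips sit about 35 mm above the reported TCP: roughly 22 mm bias plus 13 mm swing. The thumb contact gave the same bias, so I'll apply it to all heights and descend in two stages.

```bash
python3 -m crank '[[0,-0.2,-5,0,0,0,-1],[0,-0.2,-10,0,0,0,-1],[0,-0.2,-14,0,0,0,-1],[0,-0.2,-16,0,0,0,-1],[0,-0.2,-17.5,0,0,0,-1],[0,-0.2,-17.5,0,0,0,-1]]'
python3 - <<'E'
from h import *
np.set_printoptions(precision=4,suppress=True)
s=sense();print(s["time_s"],s["eef_pos"],s["contact_force"])
C=cams();cv2.imwrite("pics/r4.png",cv2.resize(C["side"]["image"][120:200,215:305,::-1],None,fx=7,fy=7,interpolation=cv2.INTER_CUBIC))
cv2.imwrite("pics/r5.png",cv2.resize(C["top"]["image"][180:260,160:260,::-1],None,fx=7,fy=7,interpolation=cv2.INTER_CUBIC))
E
```

```text
time_s: 10.32
eef_pos: [0.5263, 0.2865, 0.0251]
eef_rot: [0.061, 0.705, -0.061, 0.704]
contact_force: [0.8, 0.1, -0.0]
grip_width: 0.0855
10.325 [0.5263 0.2865 0.0251] [ 0.7804  0.1465 -0.0414]
```

View pics/r4.png

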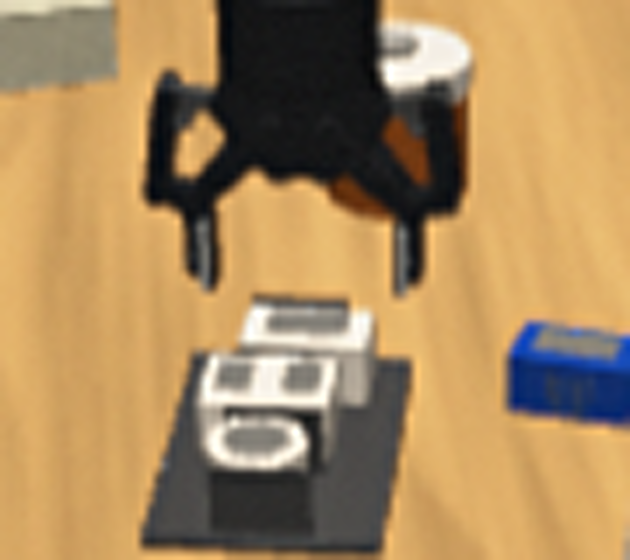

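View pics/r5.png

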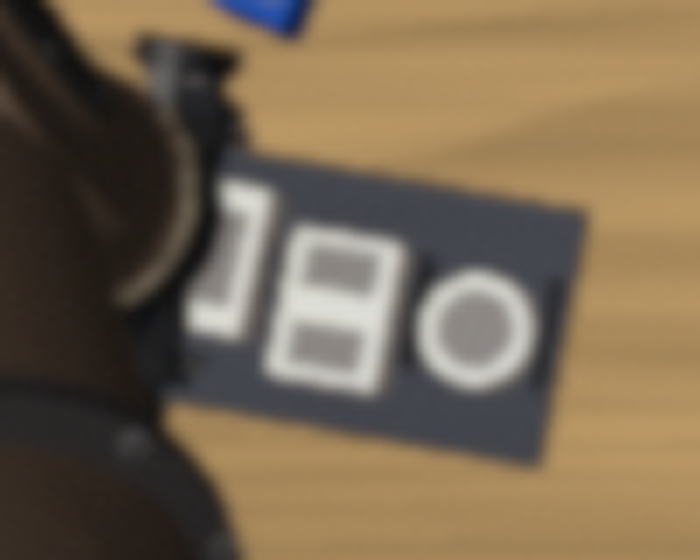

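The side crop shows the tips at columns 203 and 405, straddling the cartridge (243–375) and still above it. Descending and closing.

```bash
python3 -m crank '[[0.05,0.2,-1.5,0,0,0,-1],[0.05,0.2,-2.8,0,0,0,-1],[0.05,0.2,-3.5,0,0,0,-1],[0.05,0.2,-4,0,0,0,-1],[0.05,0.2,-4,0,0,0,-1]]'
python3 - <<'E'
from h import *
np.set_printoptions(precision=4,suppress=True)
s=sense();print(s["time_s"],s["eef_pos"],s["contact_force"])
C=cams();cv2.imwrite("pics/r6.png",cv2.resize(C["side"]["image"][120:200,215:305,::-1],None,fx=7,fy=7,interpolation=cv2.INTER_CUBIC))
E
```

```text
time_s: 11.05
eef_pos: [0.527, 0.2889, -0.0147]
eef_rot: [0.061, 0.704, -0.061, 0.705]
contact_force: [-0.3, -0.3, -0.7]
grip_width: 0.0853
11.05 [ 0.527   0.2889 -0.0147] [-0.3101 -0.3223 -0.6505]
```

View pics/r6.png

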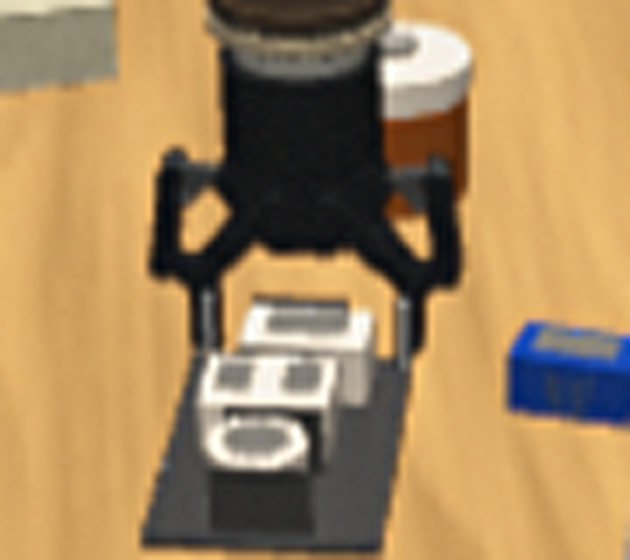

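```bash
python3 -m crank '[[0,0,0,0,0,0,0.4],[0,0,0,0,0,0,0.4],[0,0,0,0,0,0,0.4],[0,0,0,0,0,0,0.4],[0,0,0,0,0,0,0.4],[0,0,0,0,0,0,0.4]]' 30
python3 -m crank '[[0,0,0.7,0,0,0,0.4],[0,0,1.5,0,0,0,0.4],[0,0,1.5,0,0,0,0.4]]'
python3 - <<'E'
from h import *
np.set_printoptions(precision=4,suppress=True)
s=sense();print(s["time_s"],s["eef_pos"],s["contact_force"],s["grip_width"])
C=cams();cv2.imwrite("pics/r7.png",cv2.resize(C["side"]["image"][120:200,215:305,::-1],None,fx=7,fy=7,interpolation=cv2.INTER_CUBIC))
E
```

```text
time_s: 11.9
eef_pos: [0.5275, 0.2893, -0.0138]
eef_rot: [0.062, 0.704, -0.061, 0.705]
contact_force: [-1.2, -0.8, 6.3]
grip_width: 0.0616
time_s: 12.28
eef_pos: [0.5277, 0.2894, 0.0016]
eef_rot: [0.062, 0.704, -0.061, 0.705]
contact_force: [0.4, -0.1, -0.3]
grip_width: 0.0611
12.275 [0.5277 0.2894 0.0016] [ 0.4338 -0.1498 -0.2772] 0.06112775082727775
```

View pics/r7.png

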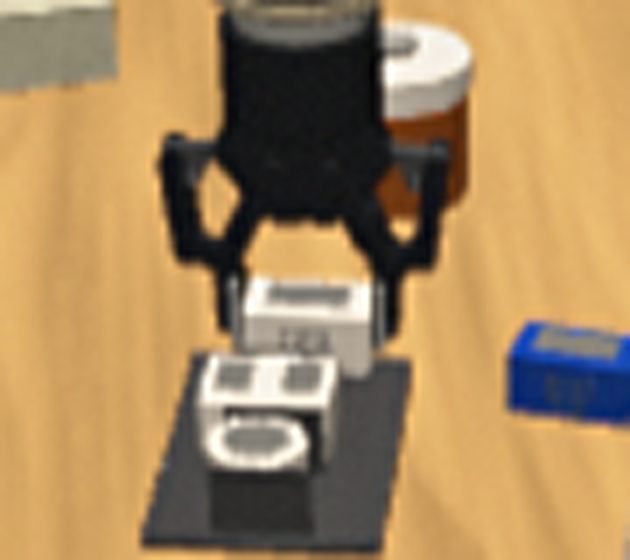

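The cartridge is held level (width 61 mm) and lifted clear of the plate. Carrying it to the bare table at about (0.44, 0.06), yaw −6.6°.

```bash
python3 -m crank '[[0,0,3,0,0,0,0.4],[0,0,6,0,0,0,0.4],[0,-1,8,0,0,0,0.4],[-2,-5,8,0,0,0.1,0.4],[-4,-10,8,0,0,0.2,0.4],[-6,-15,8,0,0,0.3,0.4],[-8,-19,7,0,0,0.34,0.4],[-8.8,-22,5,0,0,0.34,0.4],[-8.8,-22.9,2,0,0,0.34,0.4],[-8.8,-22.9,-0.5,0,0,0.34,0.4],[-8.8,-22.9,-1.3,0,0,0.34,0.4],[-8.8,-22.9,-1.3,0,0,0.34,0.4]]'
python3 - <<'E'
from h import *
np.set_printoptions(precision=4,suppress=True)
s=sense();print(s["time_s"],s["eef_pos"],s["contact_force"],s["grip_width"],relrot(att(-6.6)))
C=cams();cv2.imwrite("pics/t1.png",cv2.resize(C["side"]["image"][150:250,190:310,::-1],None,fx=6,fy=6,interpolation=cv2.INTER_CUBIC))
E
```

```text
time_s: 13.88
eef_pos: [0.4389, 0.0599, -0.0124]
eef_rot: [0.041, 0.706, -0.04, 0.706]
contact_force: [0.2, -0.2, 0.3]
grip_width: 0.0612
13.875 [ 0.4389  0.0599 -0.0124] [ 0.1737 -0.2395  0.2595] 0.06121417126770848 [-0.0032 -0.0005 -0.0063]
```

View pics/t1.png

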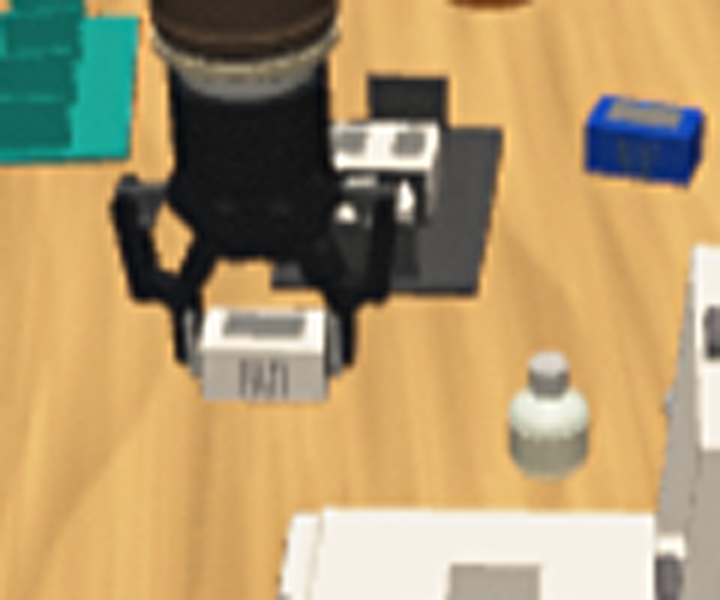

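It's level and held, about 9 mm above the table. Lowering to contact.

```bash
python3 -m crank '[[0,0,-0.4,0,0,0,0.4],[0,0,-0.8,0,0,0,0.4],[0,0,-0.9,0,0,0,0.4]]'
python3 -m crank '[[0,0,-0.05,0,0,0,0.4],[0,0,-0.05,0,0,0,0.4]]'
```

```text
time_s: 14.35
eef_pos: [0.4391, 0.0601, -0.0214]
eef_rot: [0.041, 0.706, -0.04, 0.706]
contact_force: [0.2, -0.3, -1.6]
grip_width: 0.0614
time_s: 14.6
eef_pos: [0.4392, 0.0601, -0.0218]
eef_rot: [0.041, 0.706, -0.04, 0.706]
contact_force: [-0.8, 1.0, -1.1]
grip_width: 0.0617
```

```bash
python3 -m crank '[[0,0,-0.1,0,0,0,0.4],[0,0,-0.2,0,0,0,0.4],[0,0,-0.2,0,0,0,0.4]]'
python3 - <<'E'
from h import *
C=cams();cv2.imwrite("pics/t2.png",cv2.resize(C["side"]["image"][170:230,200:280,::-1],None,fx=9,fy=9,interpolation=cv2.INTER_CUBIC))
for y in(.042,):
  for z in (0,.002,.034): print(z,[np.round((proj(C["side"],[.4392+dx,y-dx*.115,z])-[200,170])*9,0) for dx in(-.031,.031)])
E
```

```text
time_s: 14.98
eef_pos: [0.4393, 0.0601, -0.0222]
eef_rot: [0.041, 0.705, -0.04, 0.707]
contact_force: [-7.9, -0.7, 33.7]
grip_width: 0.0614
0 [array([221., 445.]), array([410., 447.])]
0.002 [array([220., 440.]), array([410., 442.])]
0.034 [array([214., 359.]), array([406., 361.])]
```

View pics/t2.png

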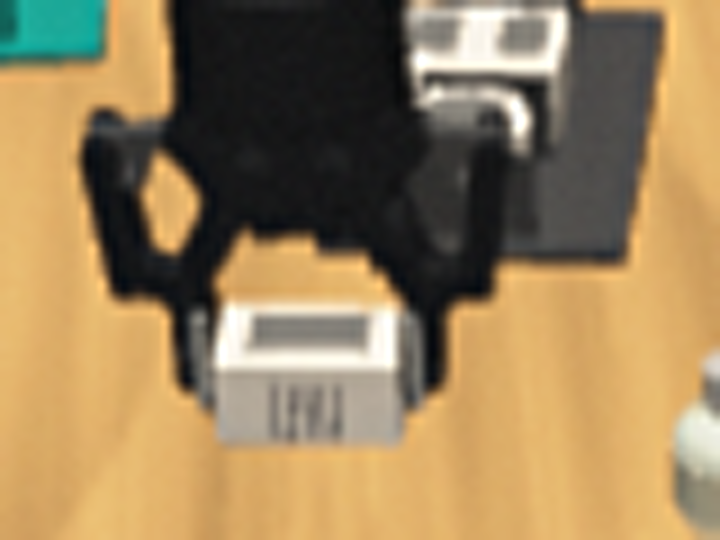

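It's on the table (contact force 34 N, so I'll ease off straight away). Release and rise.

```bash
python3 -m crank '[[0,0,0.2,0,0,0,0.4],[0,0,0.2,0,0,0,-1],[0,0,0.2,0,0,0,-1],[0,0,0.2,0,0,0,-1],[0,0,0.2,0,0,0,-1],[0,0,4,0,0,0,-1],[0,0,9,0,0,0,-1],[0,4,12,0,0,-1,-1],[0,8,14,0,0,-2,-1],[0,10,14,0,0,-3,-1],[0,10,14,0,0,-4,-1],[0,10,14,0,0,-5,-1]]'
python3 - <<'E'
from h import *
np.set_printoptions(precision=4,suppress=True)
s=sense();print(s["time_s"],s["eef_pos"],s["contact_force"],s["grip_width"],relrot(att(-96.6)))
C=cams();cv2.imwrite("pics/t3.png",np.hstack([cv2.resize(C["side"]["image"][180:230,210:270,::-1],None,fx=6.6,fy=6.6,interpolation=cv2.INTER_CUBIC),cv2.resize(C["top"]["image"][225:275,235:295,::-1],None,fx=6.6,fy=6.6,interpolation=cv2.INTER_CUBIC)]))
for n in C: print(n,[(np.round(d["at"],1),round(d["confidence"],2),onz(C[n],d["at"],.017)) for d in mark_of(n,"cart_center")[:3]])
E
```

```text
time_s: 16.58
eef_pos: [0.4389, 0.1604, 0.1161]
eef_rot: [0.337, 0.622, -0.336, 0.622]
contact_force: [0.2, -0.4, -1.3]
grip_width: 0.0853
16.575 [0.4389 0.1604 0.1161] [ 0.162  -0.3594 -1.2937] 0.08525471116623821 [ 0.0033  0.005  -3.9781]
side [(array([232. , 210.9]), 0.79, array([0.4315, 0.0633, 0.017 ])), (array([297.8, 175.3]), 0.71, array([0.6553, 0.2557, 0.017 ]))]
top [(array([202.9, 172.4]), 0.73, array([0.6586, 0.2629, 0.017 ])), (array([271.3, 250.4]), 0.65, array([0.4308, 0.0595, 0.017 ])), (array([390.9, 172.4]), 0.46, array([ 0.6583, -0.2884,  0.017 ]))]
```

View pics/t3.png

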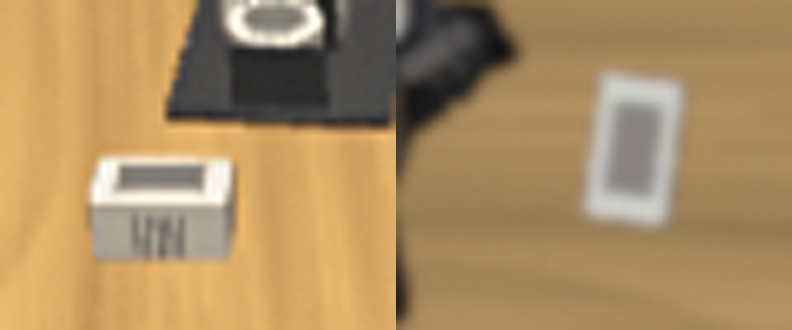

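The cartridge stands upright on the table. The top-crop corners are (204,72), (289,82), (272,228) and (187,215) in local pixels. Measuring its pose.

```bash
python3 - <<'E'
from h import *
np.set_printoptions(precision=4,suppress=True)
C=cams();f=6.6
def P(n,l,off,z):
    p=np.array([onz(C[n],[off[0]+(x+.5)/f-.5,off[1]+(y+.5)/f-.5],z) for x,y in l])[:,:2];e=np.roll(p,-1,0)-p
    print(n,p.mean(0),np.linalg.norm(e,axis=1),np.degrees(np.arctan2(e[:,1],e[:,0])))
P("top",[(204,72),(289,82),(272,228),(187,215)],(235,225),.034)
P("side",[(104,157),(234,157),(230,210),(90,206)],(210,180),.034)
P("side",[(116,164),(206,164),(203,191),(112,191)],(210,180),.034)
P("top",[(214,100),(263,105),(253,197),(204,192)],(235,225),.034)
s=sense();print((np.array([.4391,.060,0])-s["eef_pos"])*100)
E
```

```text
top [0.4396 0.0606] [0.0368 0.0625 0.0367 0.0613] [-96.5604 173.6468  81.576   -6.2497]
side [0.4397 0.0569] [0.0587 0.0427 0.062  0.0396] [ -5.8315 -94.6167 171.2758  80.8902]
side [0.4375 0.061 ] [0.0405 0.0219 0.0404 0.0219] [ -5.8296 -95.2955 174.1774  84.9836]
top [0.4399 0.0625] [0.0211 0.0393 0.021  0.0394] [-95.6628 174.1523  84.3975  -5.7081]
[ -0.0067 -10.001  -11.6201]
```

```bash
python3 -m crank '[[0,-3,0,0,0,-1,-1],[0,-6,0,0,0,-2,-1],[0,-9,0,0,0,-3,-1],[0,-10,0,0,0,-3.96,-1],[0,-10,-4,0,0,-3.96,-1],[0,-10,-6,0,0,-3.96,-1],[0,-10,-6,0,0,-3.96,-1]]'
python3 - <<'E'
from h import *
np.set_printoptions(precision=4,suppress=True)
s=sense();print(s["time_s"],s["eef_pos"],s["contact_force"],s["grip_width"],relrot(att(-96.4)),s["joint_positions"])
C=cams();cv2.imwrite("pics/t4.png",np.hstack([cv2.resize(C["side"]["image"][170:230,200:280,::-1],None,fx=5,fy=6.6,interpolation=cv2.INTER_CUBIC),cv2.resize(C["top"]["image"][225:285,225:305,::-1],None,fx=5,fy=6.6,interpolation=cv2.INTER_CUBIC)]))
E
```

```text
time_s: 17.75
eef_pos: [0.4381, 0.0596, 0.0552]
eef_rot: [-0.525, -0.473, 0.527, -0.473]
contact_force: [-0.4, 0.3, 0.1]
grip_width: 0.0853
17.75 [0.4381 0.0596 0.0552] [-0.392  0.269  0.092] 0.08531762928333947 [ 0.0101 -0.0113 -0.0331] [-0.4832  0.3588  0.2852  2.1912 -0.17    0.6141 -1.7524]
```

View pics/t4.png

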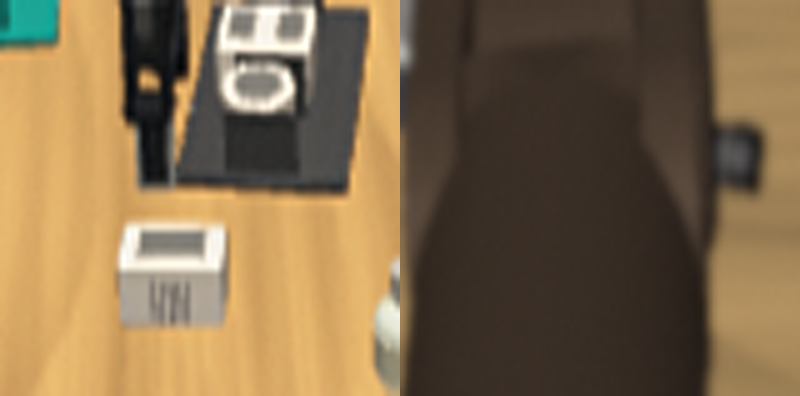

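```bash
python3 - <<'E'
from h import *
np.set_printoptions(precision=4,suppress=True)
c=camera("side");s=sense();p=np.array(s["eef_pos"]);M=R.from_quat(s["eef_rot"]).as_matrix()
for dz in(.03,.035,.04): print([((proj(c,p+M[:,2]*k+[0,0,dz])-[200,170])*[5,6.6]).round(0) for k in(.05,-.05,.043)])
print(((proj(c,[.4392,.0605,.034])-[200,170])*[5,6.6]).round(0))
cv2.imwrite("pics/t5.png",cv2.resize(c["image"][150:230,200:270,::-1],None,fx=7,fy=7,interpolation=cv2.INTER_CUBIC))
E
```

```text
[array([160., 202.]), array([175.,  82.]), array([161., 193.])]
[array([159., 192.]), array([175.,  73.]), array([160., 183.])]
[array([159., 182.]), array([174.,  63.]), array([160., 173.])]
[171. 241.]
```

View pics/t5.png

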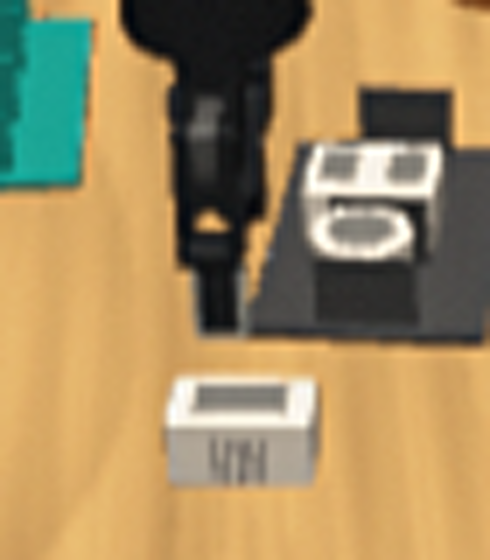

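The near fingertip appears at (157,187), where it's predicted, so the tool is aligned. Descend, close and lift.

```bash
python3 -m crank '[[0.1,0.08,-2,0,0,-0.03,-1],[0.1,0.08,-5,0,0,-0.03,-1],[0.1,0.08,-6.5,0,0,-0.03,-1],[0.1,0.08,-7.3,0,0,-0.03,-1],[0.1,0.08,-7.3,0,0,-0.03,-1],[0.1,0.08,-7.3,0,0,-0.03,0.6],[0.1,0.08,-7.3,0,0,-0.03,0.6],[0.1,0.08,-7.3,0,0,-0.03,0.6],[0.1,0.08,-7.3,0,0,-0.03,0.6],[0.1,0.08,-7.3,0,0,-0.03,0.6],[0.1,0.08,-7.3,0,0,-0.03,0.6],[0.1,0.08,-7.3,0,0,-0.03,0.6]]' 30
python3 - <<'E'
from h import *
np.set_printoptions(precision=4,suppress=True)
s=sense();print(s["time_s"],s["eef_pos"],s["contact_force"],s["grip_width"],relrot(att(-96.4)),s["joint_positions"])
c=camera("side")
cv2.imwrite("pics/t6.png",cv2.resize(c["image"][150:230,200:270,::-1],None,fx=7,fy=7,interpolation=cv2.INTER_CUBIC))
E
```

```text
time_s: 19.4
eef_pos: [0.4405, 0.061, -0.0163]
eef_rot: [0.528, 0.471, -0.527, 0.472]
contact_force: [-0.7, -1.0, 6.1]
grip_width: 0.0356
19.4 [ 0.4405  0.061  -0.0163] [-0.7468 -1.0457  6.0643] 0.03563215692202742 [0.0031 0.0091 0.0035] [-0.4233  0.4995  0.2153  2.2352 -0.2476  0.4267 -1.6907]
```

View pics/t6.png

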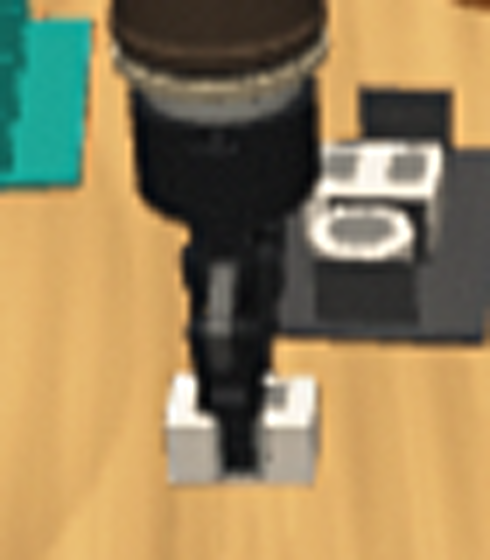

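Gripped across the width at 35.6 mm, finger centred on the cartridge. Lift and carry to above the bay.

```bash
python3 -m crank '[[0,0,2,0,0,0,0.6],[0,0,6,0,0,0,0.6],[0.5,-2,10,0,0,0,0.6],[2,-7,12.5,0,0,0,0.6],[3.5,-12,13,0,0,0,0.6],[5,-17,13,0,0,0,0.6],[6.5,-22,13,0,0,0,0.6],[7.5,-26,13,0,0,0,0.6],[8.2,-28.5,13,0,0,-0.02,0.6],[8.5,-29.4,13,0,0,-0.02,0.6],[8.5,-29.4,12,0,0,-0.02,0.6],[8.5,-29.4,12,0,0,-0.02,0.6]]'
python3 - <<'E'
from h import *
np.set_printoptions(precision=4,suppress=True)
s=sense();print(s["time_s"],s["eef_pos"],s["contact_force"],s["grip_width"],relrot(att(-96.6)),s["joint_positions"])
p=np.array(s["eef_pos"]);print((np.array([.5256,-.2334,.0197])-p)*100)
C=cams()
cv2.imwrite("pics/b3.png",np.hstack([cv2.resize(C["side"]["image"][190:290,230:330,::-1],None,fx=4,fy=5.6,interpolation=cv2.INTER_CUBIC),cv2.resize(C["top"]["image"][160:260,330:430,::-1],None,fx=4,fy=5.6,interpolation=cv2.INTER_CUBIC)]))
E
```

```text
time_s: 20.95
eef_pos: [0.5243, -0.231, 0.102]
eef_rot: [-0.528, -0.471, 0.528, -0.47]
contact_force: [0.5, 0.9, -0.5]
grip_width: 0.0353
20.95 [ 0.5243 -0.231   0.102 ] [ 0.4753  0.9302 -0.4813] 0.035288349488628024 [-0.0041 -0.0077 -0.0058] [ 0.0505  0.4746  0.3795  1.8468 -0.2248  0.8637 -1.1459]
[ 0.1255 -0.2351 -8.232 ]
```

View pics/b3.png

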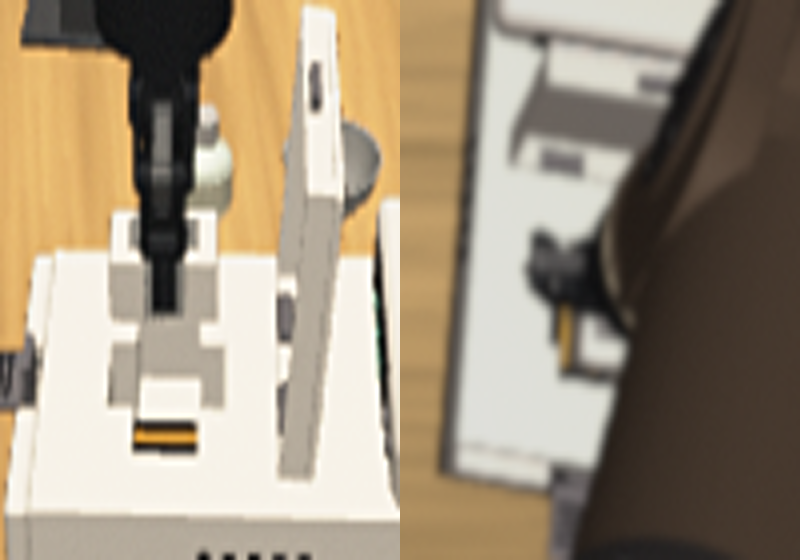

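The cartridge is above the bay and level; its columns (110–218) match the bay's long wall (110–222). Lower to just above the deck and verify.

```bash
python3 -m crank '[[0.1,-0.2,-1.5,0,0,0,0.6],[0.12,-0.24,-2.8,0,0,0,0.6],[0.12,-0.24,-2.8,0,0,0,0.6],[0.12,-0.24,-2.8,0,0,0,0.6]]'
cat > chk.py <<'E'
from h import *
import sys
np.set_printoptions(precision=4,suppress=True)
s=sense();print(s["time_s"],s["eef_pos"],s["contact_force"],s["grip_width"],relrot(att(-96.6)))
p=np.array(s["eef_pos"]);print((np.array([.5256,-.2334,.0197])-p)*100)
c=camera("side");f=12;o=np.array([250,220])
im=cv2.resize(c["image"][220:268,250:312,::-1],None,fx=f,fy=f,interpolation=cv2.INTER_CUBIC)
def box(x,y,a,z0,z1,col):
    cs=[(31,18),(31,-18),(-31,-18),(-31,18)]
    q=[[x+(X*np.cos(a)-Y*np.sin(a))/1e3,y+(X*np.sin(a)+Y*np.cos(a))/1e3] for X,Y in cs]
    for z in(z0,z1):
        u=np.array([(proj(c,[*w,z])-o+.5)*f-.5 for w in q]).astype(int); cv2.polylines(im,[u],True,col,1)
M=R.from_quat(s["eef_rot"]).as_matrix();a=np.arctan2(M[1,2],M[0,2])+np.pi/2
b=p[2]+.0163
box(p[0]-.001,p[1],a,b,b+.034,(0,0,255))
cv2.imwrite(sys.argv[1],im)
E
python3 chk.py pics/b4.png
```

```text
time_s: 21.55
eef_pos: [0.5263, -0.2356, 0.0751]
eef_rot: [-0.528, -0.47, 0.528, -0.471]
contact_force: [0.7, -1.0, -0.1]
grip_width: 0.0355
21.55 [ 0.5263 -0.2356  0.0751] [ 0.6576 -0.9993 -0.13  ] 0.035453832177272666 [0.0049 0.0032 0.0052]
[-0.0739  0.2195 -5.5401]
```

View pics/b4.png

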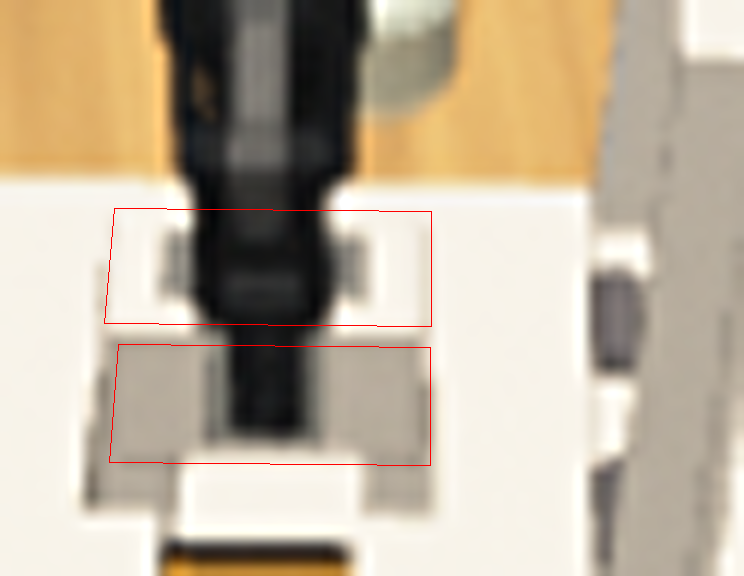

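```bash
python3 -m crank '[[0,0,0,0,0,0,0.6]]'; python3 - <<'E'
from h import *
c=camera("side")
im=cv2.resize(c["image"][228:274,250:300,::-1],None,fx=13,fy=13,interpolation=cv2.INTER_LANCZOS4)
im=cv2.createCLAHE(3,(4,4)).apply(cv2.cvtColor(im,cv2.COLOR_BGR2GRAY))
cv2.imwrite("pics/b5.png",im)
s=sense();print(s["eef_pos"])
E
```

```text
time_s: 21.72
eef_pos: [0.5267, -0.2357, 0.0756]
eef_rot: [0.528, 0.47, -0.528, 0.471]
contact_force: [-0.5, 0.2, -0.4]
grip_width: 0.0354
[ 0.5266324  -0.23563896  0.0755695 ]
```

View pics/b5.png

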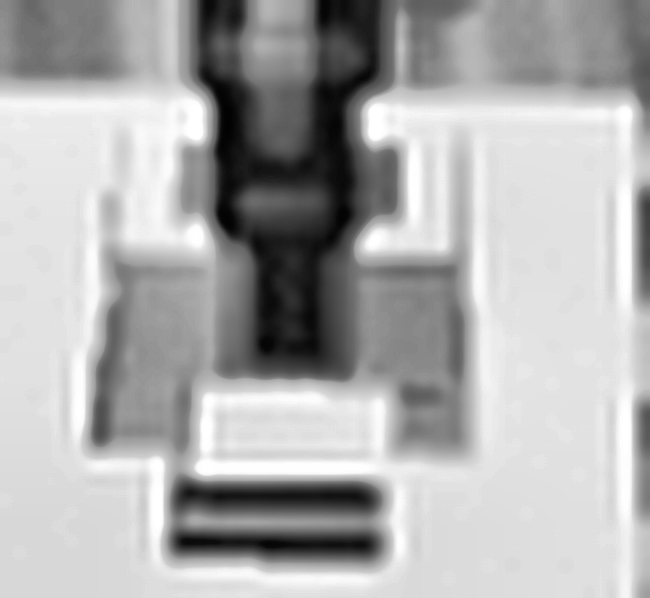

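```bash
python3 - <<'E'
from h import *
np.set_printoptions(precision=4,suppress=True)
C=cams()
for z in(.120,.123,.126): print(z,onz(C["side"],[250+115/13,228+262/13],z),onz(C["side"],[250+455/13,228+262/13],z))
im=cv2.resize(C["top"]["image"][190:240,350:410,::-1],None,fx=13,fy=13,interpolation=cv2.INTER_CUBIC)
cv2.imwrite("pics/b6.png",im)
E
```

```text
0.12 [ 0.4937 -0.2492  0.12  ] [ 0.5532 -0.2552  0.12  ]
0.123 [ 0.4935 -0.2529  0.123 ] [ 0.5527 -0.2589  0.123 ]
0.126 [ 0.4934 -0.2566  0.126 ] [ 0.5523 -0.2626  0.126 ]
```

View pics/b6.png

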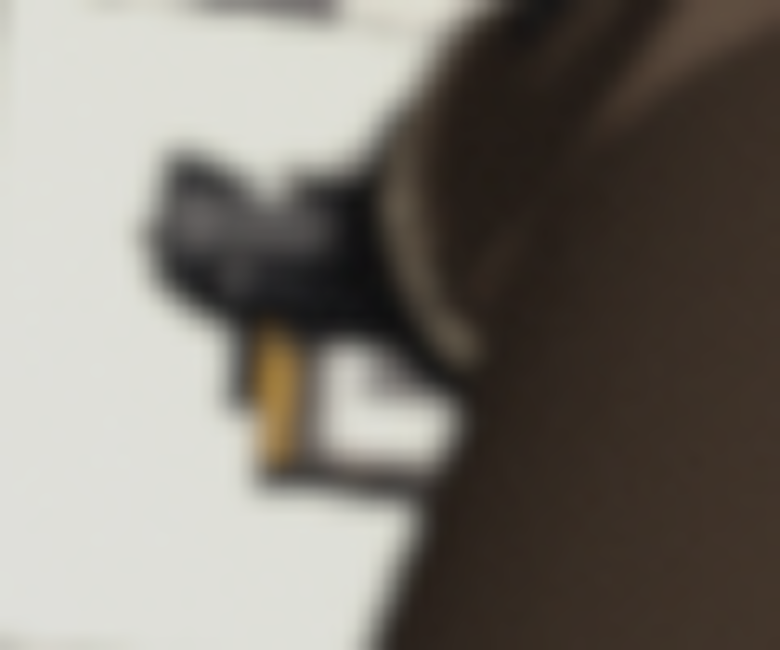

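```bash
python3 - <<'E'
from h import *
np.set_printoptions(precision=4,suppress=True)
c=camera("top")
for z in(.122,.126):
  for u in [(325,455),(318,400)]:
    p=onz(c,[350+(u[0]+.5)/13-.5,190+(u[1]+.5)/13-.5],z);a=np.radians(-6.6);X,Y=-31,18
    print(z,p,p[:2]-[(X*np.cos(a)-Y*np.sin(a))/1e3,(X*np.sin(a)+Y*np.cos(a))/1e3])
E
```

```text
0.122 [ 0.4967 -0.215   0.122 ] [ 0.5254 -0.2365]
0.122 [ 0.5078 -0.2139  0.122 ] [ 0.5365 -0.2354]
0.126 [ 0.4964 -0.2142  0.126 ] [ 0.5251 -0.2357]
0.126 [ 0.5074 -0.2131  0.126 ] [ 0.5361 -0.2346]
```

Two-view measurement of the held cartridge is (0.525,-0.236) versus the bay's (0.525,-0.233). I'll correct 2.3 mm in y and lower in force-checked stages.

```bash
python3 -m crank '[[-0.1,0.23,0,0,0,0,0.6],[-0.1,0.23,-0.8,0,0,0,0.6],[-0.1,0.23,-1.4,0,0,0,0.6],[-0.1,0.23,-1.4,0,0,0,0.6]]'
python3 -m crank '[[0,0,-0.6,0,0,0,0.6],[0,0,-1.0,0,0,0,0.6],[0,0,-1.0,0,0,0,0.6]]'
python3 chk.py pics/b7.png
```

```text
time_s: 22.42
eef_pos: [0.5249, -0.233, 0.0604]
eef_rot: [-0.528, -0.47, 0.528, -0.47]
contact_force: [-0.1, 0.4, -1.0]
grip_width: 0.0355
time_s: 22.8
eef_pos: [0.5251, -0.2331, 0.0508]
eef_rot: [-0.528, -0.47, 0.528, -0.47]
contact_force: [0.0, 0.2, -0.6]
grip_width: 0.0358
22.8 [ 0.5251 -0.2331  0.0508] [ 0.0257  0.2085 -0.6238] 0.03581202759911768 [0.0039 0.0011 0.004 ]
[ 0.048  -0.0273 -3.1129]
```

View pics/b7.png

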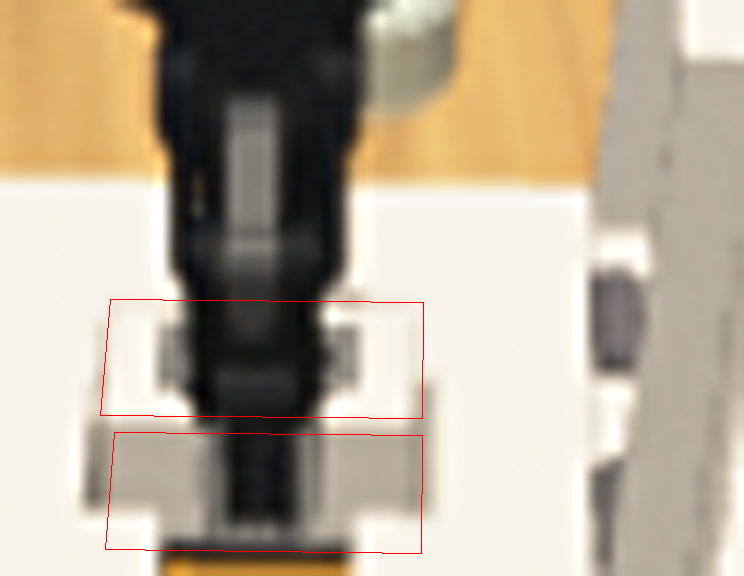

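```bash
python3 -m crank '[[0.03,0,-0.8,0,0,0,0.6],[0.03,0,-1.6,0,0,0,0.6],[0.03,0,-2.2,0,0,0,0.6],[0.03,0,-2.2,0,0,0,0.6]]'
python3 -m crank '[[0,0,-0.3,0,0,0,0.6],[0,0,-0.3,0,0,0,0.6]]'
python3 chk.py pics/b8.png
```

```text
time_s: 23.35
eef_pos: [0.5252, -0.2331, 0.0285]
eef_rot: [-0.528, -0.47, 0.528, -0.47]
contact_force: [-0.4, -0.3, 0.1]
grip_width: 0.0357
time_s: 23.6
eef_pos: [0.5257, -0.2332, 0.0262]
eef_rot: [0.528, 0.47, -0.528, 0.471]
contact_force: [-1.0, 0.5, -0.3]
grip_width: 0.0354
23.6 [ 0.5257 -0.2332  0.0262] [-0.9577  0.4755 -0.3153] 0.035436842454672275 [0.0048 0.0047 0.004 ]
[-0.0095 -0.0216 -0.646 ]
```

View pics/b8.png

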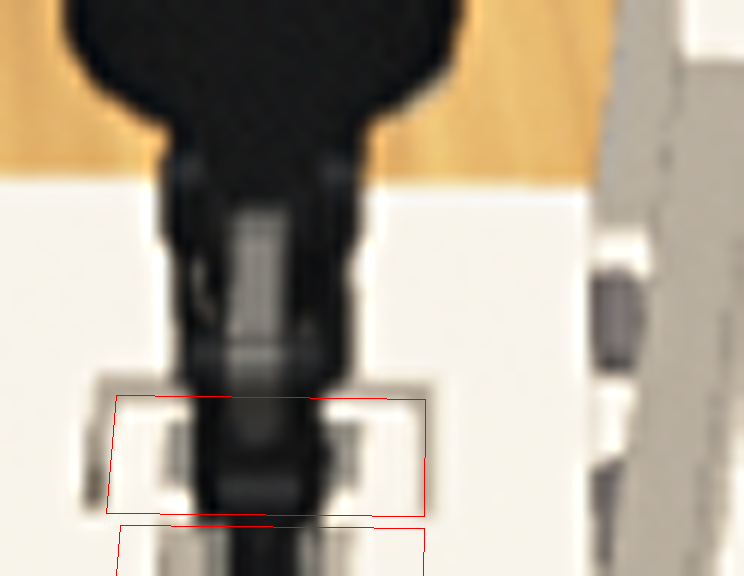

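The cartridge is inside the well with no contact force, and the overlay matches. Last few millimetres in fine steps.

```bash
python3 -m crank '[[0,0,-0.2,0,0,0,0.6],[0,0,-0.4,0,0,0,0.6],[0,0,-0.4,0,0,0,0.6]]'
python3 -m crank '[[0,0,-0.1,0,0,0,0.6],[0,0,-0.1,0,0,0,0.6]]'
```

```text
time_s: 24.02
eef_pos: [0.5256, -0.2332, 0.0221]
eef_rot: [-0.528, -0.47, 0.528, -0.471]
contact_force: [0.4, -0.1, -1.4]
grip_width: 0.0355
time_s: 24.28
eef_pos: [0.5257, -0.2332, 0.0212]
eef_rot: [0.528, 0.47, -0.528, 0.471]
contact_force: [-0.3, -1.2, -0.9]
grip_width: 0.0355
```

```bash
python3 -m crank '[[0,0,-0.1,0,0,0,0.6],[0,0,-0.1,0,0,0,0.6]]'
python3 -m crank '[[0,0,-0.05,0,0,0,0.6],[0,0,-0.05,0,0,0,0.6]]'
```

```text
time_s: 24.52
eef_pos: [0.5257, -0.2332, 0.0202]
eef_rot: [0.528, 0.47, -0.528, 0.471]
contact_force: [0.2, 0.0, -0.1]
grip_width: 0.0351
time_s: 24.78
eef_pos: [0.5257, -0.2332, 0.0198]
eef_rot: [0.528, 0.47, -0.528, 0.471]
contact_force: [-0.6, -0.3, 0.2]
grip_width: 0.035
```

```bash
python3 -m crank '[[0,0,-0.05,0,0,0,0.6],[0,0,-0.05,0,0,0,0.6]]'
python3 -m crank '[[0,0,-0.05,0,0,0,0.6],[0,0,-0.05,0,0,0,0.6]]'
```

```text
time_s: 25.02
eef_pos: [0.5257, -0.2332, 0.0198]
eef_rot: [0.528, 0.47, -0.528, 0.471]
contact_force: [-2.4, 1.2, 7.0]
grip_width: 0.0352
time_s: 25.28
eef_pos: [0.5258, -0.2332, 0.0197]
eef_rot: [0.528, 0.47, -0.528, 0.471]
contact_force: [-3.4, 1.2, 13.9]
grip_width: 0.0355
```

Floor contact is exactly at the expected height (7–14 N). Ease off, open part-way only, and rise.

```bash
python3 -m crank '[[0,0,0.1,0,0,0,0.6],[0,0,0.1,0,0,0,-0.15],[0,0,0.1,0,0,0,-0.15],[0,0,0.1,0,0,0,-0.15],[0,0,0.1,0,0,0,-0.15]]'
python3 chk.py pics/b9.png
```

```text
time_s: 25.9
eef_pos: [0.5257, -0.2332, 0.0196]
eef_rot: [-0.528, -0.47, 0.528, -0.471]
contact_force: [-0.4, -0.8, 0.1]
grip_width: 0.049
25.9 [ 0.5257 -0.2332  0.0196] [-0.4392 -0.8479  0.1191] 0.048971183832976106 [0.005  0.0044 0.0041]
[-0.0072 -0.0186  0.005 ]
```

View pics/b9.png

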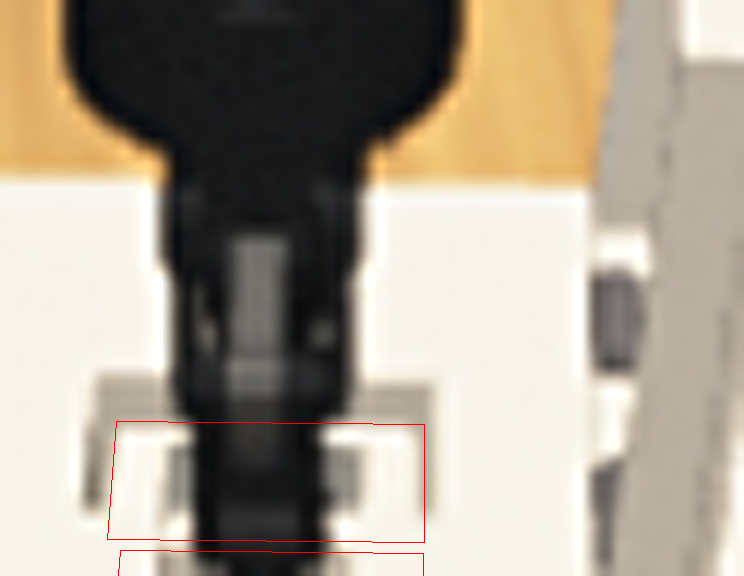

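Released (49 mm opening), and the cartridge stays on the floor. Rising straight up and away for a look.

```bash
python3 -m crank '[[0,0,0.6,0,0,0,-0.15],[0,0,2,0,0,0,-0.15],[0,0,6,0,0,0,-0.15],[0,0,11,0,0,0,0.5],[-1,4,16,0,0,0,1],[-1,9,20,0,0,0,1],[-1,13,22,0,0,0,1],[-1,13,22,0,0,0,1]]'
python3 - <<'E'
from h import *
np.set_printoptions(precision=4,suppress=True)
s=sense();print(s["time_s"],s["eef_pos"],s["contact_force"],s["grip_width"],relrot(att(-96.6)),s["joint_positions"])
C=cams()
cv2.imwrite("pics/c1.png",np.hstack([cv2.resize(C["side"]["image"][235:280,245:305,::-1],None,fx=6.6,fy=8,interpolation=cv2.INTER_CUBIC),cv2.resize(C["top"]["image"][190:235,350:410,::-1],None,fx=6.6,fy=8,interpolation=cv2.INTER_CUBIC)]))
E
```

```text
time_s: 26.95
eef_pos: [0.5171, -0.0994, 0.2426]
eef_rot: [0.528, 0.471, -0.525, 0.473]
contact_force: [0.6, -0.5, -0.9]
grip_width: 0.0001
26.95 [ 0.5171 -0.0994  0.2426] [ 0.6384 -0.5065 -0.8551] 0.00012776756619031068 [-0.0046  0.0315 -0.0303] [-0.2308  0.2423  0.4008  1.7884 -0.1057  1.1263 -1.4762]
```

View pics/c1.png

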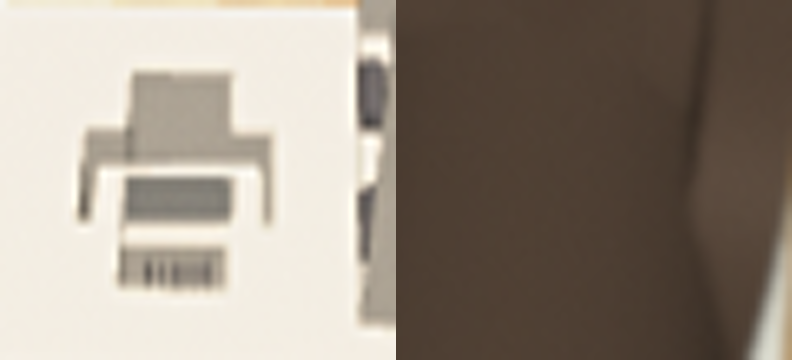

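The side crop shows the cartridge level inside the well, with even gaps all round. Now I'll work out the lid-closing arc.

```bash
cat > arc.py <<'E'
from h import *
np.set_printoptions(precision=2,suppress=True)
a=np.radians(-6.6);H=np.array([.5246,-.2333])+.070*np.array([np.cos(a),np.sin(a)])
def W(u,v): # tip at u forward of hinge(mm), v above hinge; returns reported TCP
    xy=H-u/1e3*np.array([np.cos(a),np.sin(a)]);return np.array([*xy,.086+v/1e3-.022])
def con(th,s=110):
    return s*np.cos(th)-15*np.sin(th), s*np.sin(th)+15*np.cos(th)
E
python3 - <<'E'
from arc import *
s=sense();p=np.array(s["eef_pos"])
print("above",(W(-48,166)-p)*100,"behind",(W(-48,108)-p)*100, relrot(att(-96.6)))
q=W(-48,108)
for th in(1.6,1.4,1.2,1.0,.8,.6,.45,.3,.2,.1,0):
    u,v=con(th); print(th,(W(u-11,v)-q)*100)
E
```

```text
above [ 12.62 -14.36  -1.06] behind [ 12.62 -14.36  -6.86] [ 0.01  0.01 -0.  ]
1.6 [-1.87  0.22  0.15]
1.4 [-4.06  0.47  0.29]
1.2 [-6.25  0.72 -0.  ]
1.0 [-8.33  0.96 -0.73]
0.8 [-10.22   1.18  -1.86]
0.6 [-11.85   1.37  -3.35]
0.45 [-12.87   1.49  -4.66]
0.3 [-13.67   1.58  -6.12]
0.2 [-14.09   1.63  -7.14]
0.1 [-14.4    1.67  -8.21]
0 [-14.6    1.69  -9.3 ]
```

```bash
python3 -m crank '[[3,-3.5,0,0,0,0,1],[6,-7,0,0,0,0,1],[9,-10.5,0,0,0,0,1],[12.6,-14.4,0,0,0,0,1],[12.6,-14.4,-1,0,0,0,1],[12.6,-14.4,-1,0,0,0,1]]'
python3 - <<'E'
from arc import *
s=sense();p=np.array(s["eef_pos"]);print(s["time_s"],p,s["contact_force"],s["joint_positions"],(W(-48,108)-p)*100)
C=cams();print(proj(C["side"],p+[0,0,.022]))
cv2.imwrite("pics/l1.png",cv2.resize(C["side"]["image"][120:280,210:380,::-1],None,fx=3.7,fy=3.7,interpolation=cv2.INTER_CUBIC))
E
```

```text
time_s: 27.8
eef_pos: [0.6401, -0.2482, 0.2279]
eef_rot: [-0.528, -0.47, 0.529, -0.469]
contact_force: [0.4, 0.6, -0.4]
grip_width: -0.0002
27.8 [ 0.64 -0.25  0.23] [ 0.41  0.58 -0.36] [ 0.03  0.54  0.44  1.4  -0.23  1.25 -1.21] [ 0.17  0.14 -5.59]
[325.18 196.36]
```

View pics/l1.png

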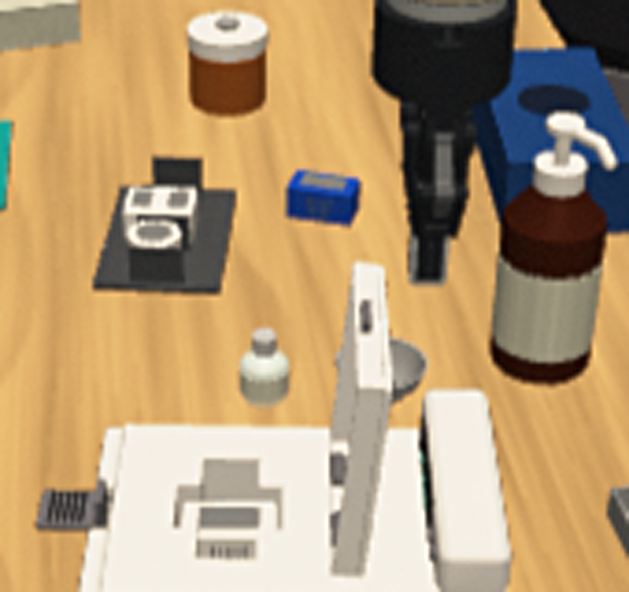

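The closed tip is above and behind the lid at (428,282), as predicted. Descend behind the lid and start pulling forward.

```bash
python3 -m crank '[[0.1,0.1,-2.5,0,0,0,1],[0.15,0.14,-5,0,0,0,1],[0.15,0.14,-5.6,0,0,0,1],[0.15,0.14,-5.6,0,0,0,1]]'
python3 -m crank '[[-1,0.1,0,0,0,0,1],[-1.9,0.22,0.15,0,0,0,1],[-3,0.35,0.2,0,0,0,1],[-4.1,0.47,0.3,0,0,0,1],[-5.2,0.6,0.2,0,0,0,1],[-6.3,0.72,0,0,0,0,1],[-6.3,0.72,0,0,0,0,1]]'
python3 - <<'E'
from arc import *
s=sense();p=np.array(s["eef_pos"]);print(s["time_s"],p,s["contact_force"],s["joint_positions"],(W(-48,108)-p)*100)
C=cams()
cv2.imwrite("pics/l2.png",cv2.resize(C["side"]["image"][120:280,210:380,::-1],None,fx=3.7,fy=3.7,interpolation=cv2.INTER_CUBIC))
E
```

```text
time_s: 28.4
eef_pos: [0.6432, -0.2454, 0.1745]
eef_rot: [0.528, 0.47, -0.528, 0.471]
contact_force: [0.3, -0.7, 0.2]
grip_width: 0.0001
time_s: 29.28
eef_pos: [0.5791, -0.2386, 0.1736]
eef_rot: [-0.528, -0.47, 0.528, -0.47]
contact_force: [1.1, -0.6, 1.0]
grip_width: -0.0001
29.275 [ 0.58 -0.24  0.17] [ 1.13 -0.56  1.03] [ 0.02  0.48  0.43  1.64 -0.22  1.07 -1.18] [ 6.27 -0.83 -0.16]
```

View pics/l2.png

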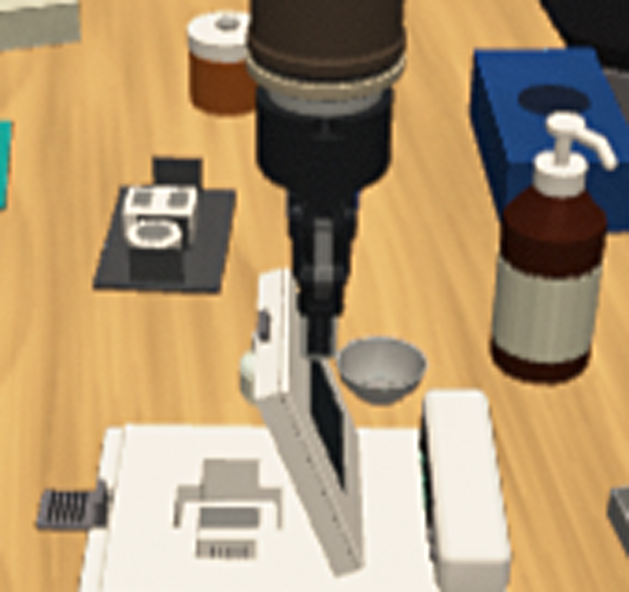

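The lid is about 25° off upright and following the finger (1 N). Continuing the arc.

```bash
python3 -m crank '[[-1.05,0.12,-0.3,0,0,0,1],[-2.1,0.24,-0.7,0,0,0,1],[-3.0,0.35,-1.25,0,0,0,1],[-4.0,0.46,-1.85,0,0,0,1],[-5.1,0.58,-2.5,0,0,0,1],[-6.1,0.7,-3.2,0,0,0,1],[-7.2,0.83,-4.4,0,0,0,1],[-8.3,0.96,-5.8,0,0,0,1],[-8.3,0.96,-5.8,0,0,0,1]]'
python3 - <<'E'
from arc import *
s=sense();p=np.array(s["eef_pos"]);print(s["time_s"],p,s["contact_force"],s["joint_positions"],(W(110,15)-p)*100)
C=cams()
cv2.imwrite("pics/l3.png",cv2.resize(C["side"]["image"][120:280,210:380,::-1],None,fx=3.7,fy=3.7,interpolation=cv2.INTER_CUBIC))
E
```

```text
time_s: 30.5
eef_pos: [0.4953, -0.2287, 0.1148]
eef_rot: [-0.528, -0.47, 0.529, -0.47]
contact_force: [-0.7, 0.2, 1.7]
grip_width: 0.0
30.5 [ 0.5  -0.23  0.11] [-0.67  0.24  1.65] [ 0.03  0.42  0.41  1.9  -0.22  0.86 -1.13] [-1.04 -0.   -3.58]
```

View pics/l3.png

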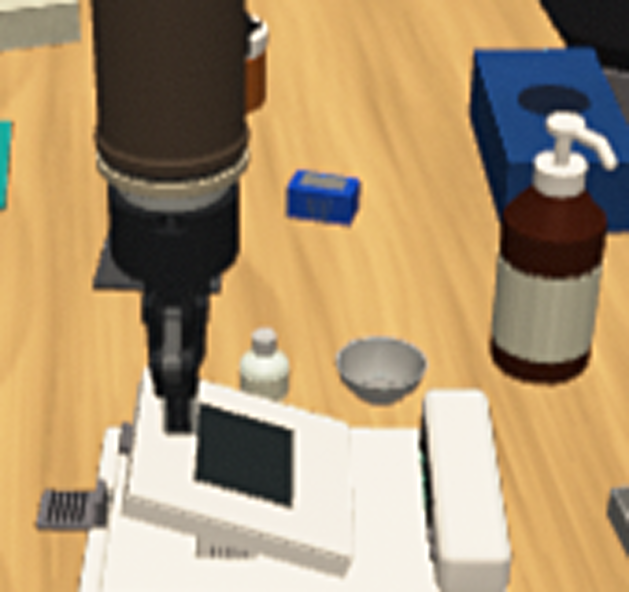

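The lid is nearly down, with the tip just in front of the screen. Press to the last stretch, then in fine steps.

```bash
python3 -m crank '[[-0.5,0,-1,0,0,0,1],[-0.8,0,-1.8,0,0,0,1],[-1.0,0,-2.4,0,0,0,1],[-1.0,0,-2.4,0,0,0,1]]'
python3 -m crank '[[0,0,-0.3,0,0,0,1],[0,0,-0.5,0,0,0,1],[0,0,-0.7,0,0,0,1],[0,0,-0.7,0,0,0,1]]'
python3 -m crank '[[0,0,-0.2,0,0,0,1],[0,0,-0.4,0,0,0,1],[0,0,-0.4,0,0,0,1]]'
```

```text
time_s: 31.1
eef_pos: [0.4866, -0.2289, 0.0911]
eef_rot: [-0.528, -0.47, 0.528, -0.47]
contact_force: [-1.1, 0.3, 1.4]
grip_width: -0.0002
time_s: 31.6
eef_pos: [0.4868, -0.229, 0.0849]
eef_rot: [-0.528, -0.47, 0.528, -0.47]
contact_force: [-3.6, 0.8, 6.6]
grip_width: 0.0003
time_s: 31.98
eef_pos: [0.4873, -0.2292, 0.0807]
eef_rot: [0.528, 0.47, -0.528, 0.471]
contact_force: [-0.8, -0.1, 1.2]
grip_width: 0.0001
```

```bash
python3 -m crank '[[0,0,-0.1,0,0,0,1],[0,0,-0.15,0,0,0,1],[0,0,-0.15,0,0,0,1]]'
python3 -m crank '[[0,0,-0.05,0,0,0,1],[0,0,-0.1,0,0,0,1],[0,0,-0.1,0,0,0,1]]'
```

```text
time_s: 32.35
eef_pos: [0.487, -0.2291, 0.0792]
eef_rot: [-0.528, -0.47, 0.528, -0.471]
contact_force: [-1.3, -0.2, 2.5]
grip_width: -0.0001
time_s: 32.72
eef_pos: [0.4874, -0.2288, 0.078]
eef_rot: [0.528, 0.47, -0.528, 0.471]
contact_force: [-0.4, 0.3, -0.3]
grip_width: -0.0002
```

```bash
python3 -m crank '[[0,0,-0.1,0,0,0,1],[0,0,-0.1,0,0,0,1]]'
python3 -m crank '[[0,0,-0.1,0,0,0,1],[0,0,-0.1,0,0,0,1]]'
python3 - <<'E'
from h import *
c=camera("side");cv2.imwrite("pics/l4.png",cv2.resize(c["image"][210:290,210:340,::-1],None,fx=6,fy=6,interpolation=cv2.INTER_CUBIC))
E
```

```text
time_s: 32.98
eef_pos: [0.4874, -0.2288, 0.0771]
eef_rot: [0.528, 0.47, -0.528, 0.471]
contact_force: [0.4, 1.1, 1.0]
grip_width: -0.0
time_s: 33.22
eef_pos: [0.4873, -0.2288, 0.0763]
eef_rot: [0.528, 0.47, -0.528, 0.471]
contact_force: [-0.2, 1.3, 3.7]
grip_width: 0.0002
```

View pics/l4.png

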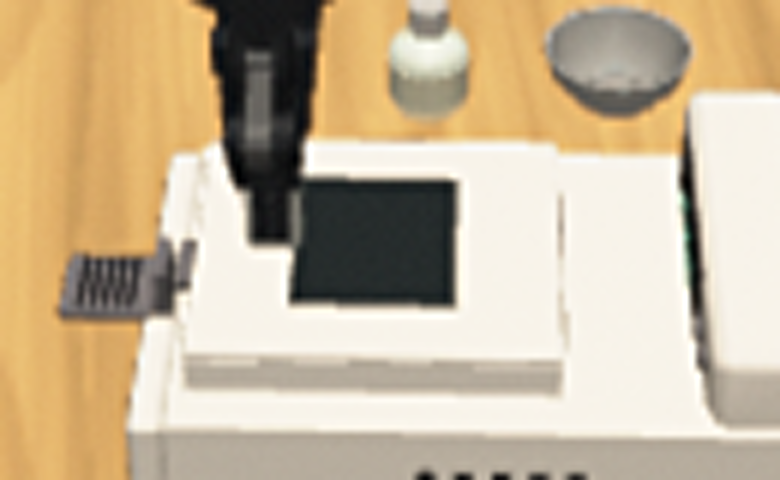

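```bash
python3 -m crank '[[0,0,-0.1,0,0,0,1],[0,0,-0.15,0,0,0,1]]'
python3 -m crank '[[0,0,0.5,0,0,0,1],[0,0,3,0,0,0,1],[0,3,8,0,0,0,1],[0,9,13,0,0,0,1],[-2,15,16,0,0,0,1],[-4,21,18,0,0,0,1],[-6,27,18,0,0,0,1],[-8,33,18,0,0,0,1],[-8,33,18,0,0,0,1]]'
python3 - <<'E'
from h import *
np.set_printoptions(precision=4,suppress=True)
s=sense();print(s["time_s"],s["eef_pos"],s["contact_force"])
C=cams();cv2.imwrite("pics/f1.png",C["side"]["image"][:,:,::-1])
cv2.imwrite("pics/f2.png",C["top"]["image"][:,:,::-1])
cv2.imwrite("pics/f3.png",cv2.resize(C["side"]["image"][220:315,210:360,::-1],None,fx=5,fy=5,interpolation=cv2.INTER_CUBIC))
for q,z in(("lid_press",.101),("vial",0),("bowl",0),("wide_center",.025),("pot_center",.025)):
    for n in C:
        for d in mark_of(n,q)[:1]: print(q,n,round(d["confidence"],2),np.round(d["at"],1),onz(C[n],d["at"],z))
E
```

```text
time_s: 33.52
eef_pos: [0.4872, -0.2289, 0.0752]
eef_rot: [0.528, 0.47, -0.528, 0.471]
contact_force: [-4.0, 3.9, 13.2]
grip_width: 0.0003
time_s: 34.65
eef_pos: [0.4059, 0.1041, 0.255]
eef_rot: [0.527, 0.471, -0.527, 0.472]
contact_force: [-0.0, -1.3, -0.9]
grip_width: 0.0001
34.65 [0.4059 0.1041 0.255 ] [-0.0204 -1.2667 -0.9045]
lid_press side 0.65 [254.  252.6] [ 0.4825 -0.2407  0.101 ]
vial side 0.7 [353.1 217.8] [0.7882 0.0155 0.    ]
vial top 0.71 [294.  199.1] [ 0.5818 -0.0055  0.    ]
bowl side 0.64 [309.  225.3] [ 0.6521 -0.0088  0.    ]
bowl top 0.74 [295.1 171.4] [ 0.6652 -0.0088  0.    ]
wide_center side 0.69 [250.7 178.2] [0.4962 0.2384 0.025 ]
wide_center top 0.68 [208.5 223.1] [0.5082 0.2404 0.025 ]
pot_center side 0.52 [255.2 185.2] [0.5083 0.1919 0.025 ]
```

View pics/f3.png

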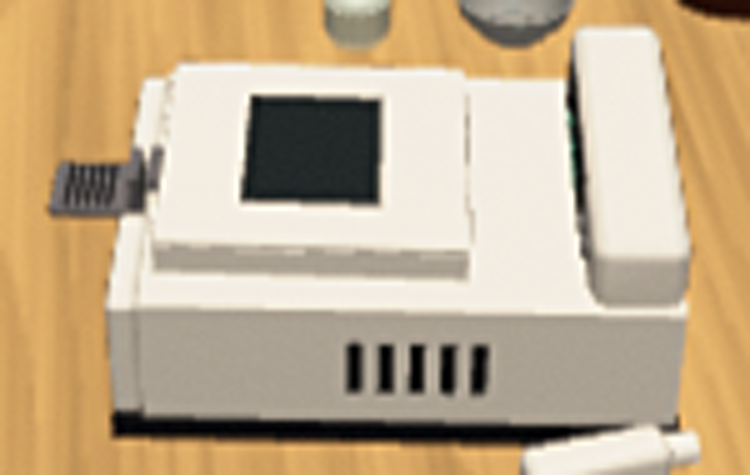

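View pics/f2.png

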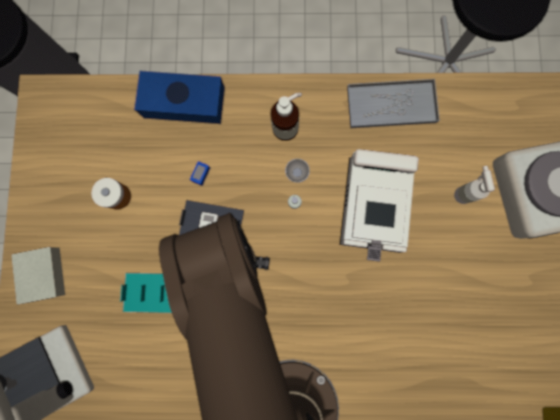

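View pics/f1.png

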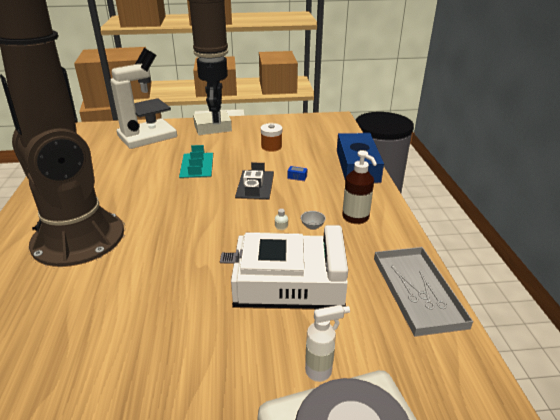

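The lid has stayed shut with the arm away; the analyser crop matches the initial shut view. The wide cartridge, pot and bystanders are where they were. Handing in.

```bash
python3 - <<'E'
import cv2,numpy as np
a=cv2.imread("pics/side0.png");b=cv2.imread("pics/f1.png")
print("mean diff analyser",np.abs(a[225:310,215:350].astype(int)-b[225:310,215:350]).mean())
from rig import job_done,sense
print(sense()["time_s"]);print(job_done())
E
```

```text
mean diff analyser 1.123747276688453
35.25
the job is handed in; nothing more can be done
None
```

I pressed the thumb button and the lid popped up. I took the one-window cartridge from the rack's left lane and set it on the bare table. I then took it again across its width, lowered it into the bay, let go, and pressed the lid shut. The job was handed in at 35.3 s with the arm clear.

**Last checks**
- **Cartridge:** after letting go, the side view showed it level in the well with even gaps, and it met the floor at the expected height. The arm blocked the top view at that moment, so this rests on one camera.
- **Lid:** the force rose to 6.6 N and then dropped as it went down. A final push reached 13 N, and it stayed shut once the arm left. The analyser looks almost the same as in the first picture (mean difference 1.1 grey levels).
- **Everything else:** the wide cartridge, the pot and the other things look unmoved by eye. The arm partly hides the rack in the last top view. One network mark put the vial at the pump bottle's place in the side picture; the top picture shows the vial where it was.

**What disagreed**
- **Finger position:** the closed fingertips ended about 22 mm above the reported TCP, seen both by camera and when touching the button. I corrected all heights for this.
- **Contact force:** setting the cartridge down on the table briefly pressed with 34 N.

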